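Block up a lock cylinder on the drilling plate and lay the strap clamp over it

ROBOT

A 6-joint arm with a two-finger parallel gripper is mounted at the origin on a cart in front of the work surface, level with it; the furniture and walls round the work are solid. World frame = base frame: x ahead of the robot, y to its left, z up, the work surface at z = 0. Lengths are in m, angles in rad, forces in N, time in s.
With the tool pointing down it reaches from about 0.225 to 0.875 m from the base axis. Payload 3.4 kg.
Tool frame: the origin (TCP) lies at the very end of the fingers, on their centre line; the grasp point (between the pads) lies 19 mm behind it; z points along the fingers, y is the line along which they close (so a half turn about z gives the same grasp; the last joint's range is limited). The gripper opens to 85 mm and grips with 20 to 120 N. Pads are 22 mm wide; open, the fingers measure 114 mm over their backs; the gripper's body (76 mm by 85 mm) begins 54 mm behind the grasp point. The pads swing forward as they close: fully open they stand 13 mm farther back than shut.
Start: joints at [1.085, 0.276, 1.505, -0, 1.361, -0.121], TCP at [0.205, 0.537, 0.231] pointing down, gripper open.
Joint ranges: [-2.89, 2.89], [-0.75, 2.08], [0.22, 2.7], [-1.18, 4.32], [0.11, 2.71], [-2.7, 2.7]. Speed limits (rad/s): [2.57, 2.57, 3.14, 3.14, 3.14, 3.14].

INTERFACE

Orientations are given as a unit quaternion [w, x, y, z].
In Python, from rig import manip, eyes gives the robot as it stands.
- The arm moves only by the tool servo_tool, never from a script. Its argument "series" is text: rows parted by semicolons, each of 7 numbers parted by spaces: the shift along the tool's x, y, z in m, then the turn, a rotation vector about the tool's x, y, z in degrees, then the closure, from 0 (fully open) to 1 (shut). In form: dx dy dz ax ay az fingers; .... A call has 1 to 5 rows; each row is the pose to reach, as a shift and turn from the pose commanded when the call began, along the tool's axes at that moment; what a row does not reach only later rows make up. A row lasts 1/10 s, in which the tool goes at most 50 mm and 8.59 degrees, less where a joint would pass 70% of its speed; a pose out of reach is approached as far as the arm can. A call with a gripper value outside its range is refused whole. The fingers move at their own pace and stop on an object; "squeeze" is the grip in N (left out, the last holds). Time passes only in rows, so rows that repeat a pose let the fingers close. It gives the time, the measured TCP pose, the force, the opening and the grip force at its end, in the units of the state.
- manip.get_state(): the state, without advancing time (a new reading comes with each control period).
- eyes.get_image(name): name is "side" or "top"; returns the picture (400x640x3 uint8, red, green, blue); there is no depth.
- eyes.camera_info(name): a dict with "fx", "fy", "cx", "cy" (pixels), "eye" and "orientation" of the camera in the world. Camera axes: x right, y down, z forward; pixel columns grow to the right and rows downward; lengths in m; the calibration is good to about 2 mm. A picture is of the moment at which its call begins. camera_info takes no time and is no camera call.
- manip.sign_off(): hands the job in; it is judged then, once.
The state is a dict: "clock": time; "qpos": joint angles; "qd": joint speeds; "effort": joint torques, N m; "position": TCP position; "ee_rot": TCP orientation; "contact_force": force on the tool from outside, world axes, zero at the start; "moment": the same for the moment, N m; "width": finger opening in m; "gripper_force": force on a finger pad.
Only numpy, scipy, OpenCV 4.12 (cv2) and the standard library are available. Lean on these libraries where they do the work, as an engineer would, in place of code of your own. Each camera call takes 0.05 s, during which the arm holds its last target. There are 200 camera calls.

TASK

A fixing screw has snapped off halfway along this brass lock cylinder and has to be drilled out: set the job up on the drilling plate, ready for the clamp nut. Stand the matched pair of parallels on edge across the plate, one each side of the drill hole, evenly spaced and clear of it, and lay the cylinder flat across the two with its middle over the hole, pointing along the plate toward the stud. Stand the packing block that is as high as the top of the cylinder on the plate behind the stud, and lay the strap clamp level over the stud through its slot, tail on the block and narrow nose on the near end of the cylinder.

Things in the scene. Friction and masses are not known exactly. Their poses are not given: they have to be found in the camera images.
- drill_plate: Grey steel plate fixed on the desk, 195 x 110 x 20 mm high: 14 mm drill hole near one end, upright 8 mm stud. Origin: on the underside, below the hole's centre; x along the plate from hole to stud. Plate spans x -50..145, y -55..55 mm. Stud at x 66, y 0, its tip 78 mm above the desk. Good places: parallels along y, centred at x -22 and +22, y 0; packing block at x 112, y 0.
- parallel_a: One of the matched pair of bright ground-steel parallels (bars), 80 mm long (its y), 10 mm thick (its x), 20 mm high (its z), standing on its narrow edge; origin at the centre of its underside. 0.125 kg. Interchangeable with parallel_b.
- parallel_b: The other one of the matched pair, the same as parallel_a: 80 mm (y) x 10 mm (x) x 20 mm high (z), origin at the centre of its underside.
- odd_parallel: An odd steel parallel without a partner, longer, thicker and higher: 110 mm long (y), 14 mm thick (x), 32 mm high (z); origin at the centre of its underside. Not needed.
- lock_cylinder: Brass double profile lock cylinder lying flat on its side, 73 mm long (its y), 26 mm wide (its x), 17 mm high (z); origin at the centre of its underside, halfway along, where the snapped screw sits. 0.19 kg. Either end may point to the stud.
- tall_block: Tall aluminium packing block, 28 mm (x) x 36 mm (y) x 37 mm high (z): as high as parallel plus cylinder. Origin at the centre of its underside.
- low_block: Low aluminium packing block, 36 mm (x) x 44 mm (y) x 22 mm high (z): too low for this job. Origin at the centre of its underside. Not needed.
- strap_clamp: Black steel strap clamp (flat slotted bar), 108 long (its x), 28 wide (y), 10 mm thick; origin at the centre of its underside. Nose, narrowed to 20 mm, is the -x end (-54), the tail +54. Through slot x -20..+24 mm, 14 mm wide. 0.17 kg. In place: origin 8 mm behind the stud (plate x 74, y 0), 57 mm above the desk, nose toward the drill hole, lapping 16 mm over the cylinder.
Things that resemble listed ones, but are neither listed nor needed, are in the scene too. What is shaped like the tall_block but orange is not meant.

How it is judged:
By the outcome, as a careful person would: the job done as asked, in the order asked, and still so for the second after the job is handed in, with the robot touching nothing.
It also fails if it takes over 115 s, if anything falls off the work surface, if the arm or the gripper's body presses on something with over 40 N, if the wrist force passes 120 N, or if a joint passes its speed limit or range.

## Working session

There is one attempt and no reset: what is moved stays moved. The work goes in short steps, Python scripts to look and compute and a tool call to move; the robot and the scene stay as the last step left them, time stands still between calls to the robot, and variables do not carry over. Pictures are saved under pics/ and viewed, at most 14 in all, crops included, and the job is handed in when it is done.

Besides the shell and the picture viewer there is one more tool, called after "Request:" by a JSON object that holds its "method" and its "body", one argument or row to a line. servo_tool: Moves the arm, as the interface text tells. Its arguments: {"type":"object","properties":{"series":{"type":"string"},"squeeze":{"type":"number"}},"required":["series"]}

```bash
mkdir -p pics; ls; python3 - <<'E'
from rig import manip, eyes
import cv2
for n in("top","side"):
    im=eyes.get_image(n); cv2.imwrite(f"pics/{n}0.png",im[:,:,::-1]); print(n,eyes.camera_info(n))
print(manip.get_state())
E
```

```text
pics
top {'fx': 510.7535530644524, 'fy': 510.7535530644524, 'cx': 325.07791178209175, 'cy': 195.09678814389255, 'eye': array([ 0.49070454, -0.09313789,  1.07797827]), 'orientation': array([ 0.02540644, -0.70622199,  0.70725228, -0.01998069])}
side {'fx': 479.30903313999335, 'fy': 479.30903313999335, 'cx': 317.0243748899889, 'cy': 200.34958177479453, 'eye': array([0.50633353, 0.64859785, 0.69179762]), 'orientation': array([ 0.01041349, -0.02293631,  0.90922248, -0.41554779])}
{'clock': 0.1, 'qpos': array([ 1.08500853e+00,  2.76495330e-01,  1.50596760e+00, -4.32057257e-05,
        1.36076300e+00, -1.20986957e-01]), 'qd': array([-2.18275042e-03, -2.78707495e-03, -3.07147848e-03,  2.53941726e-03,
        3.86388414e-04, -9.86692156e-05]), 'effort': array([ 2.67294745e-04, -4.17700660e+01, -2.46404403e+01, -1.80321326e-04,
        5.71596553e-03, -3.88447759e-06]), 'position': array([0.20492633, 0.53673099, 0.23056253]), 'ee_rot': array([-2.23814587e-04,  1.81386186e-01,  9.83411605e-01, -7.85652874e-04]), 'contact_force': array([-0.67460392,  0.40300631, -0.10013585]), 'moment': array([ 0.02917823,  0.04645423, -0.00092273]), 'gripper_force': 0.0, 'width': 0.0852984119938305}
```

View pics/top0.png

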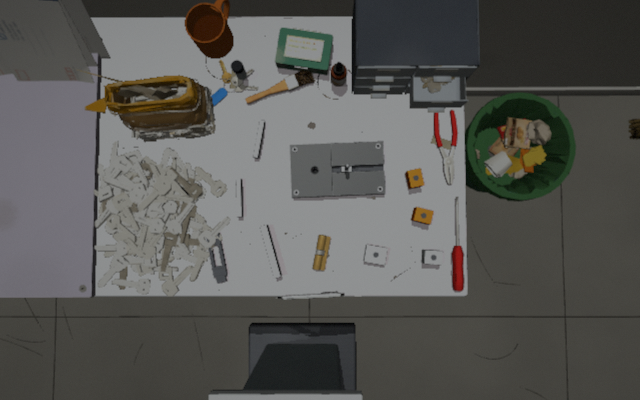

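View pics/side0.png

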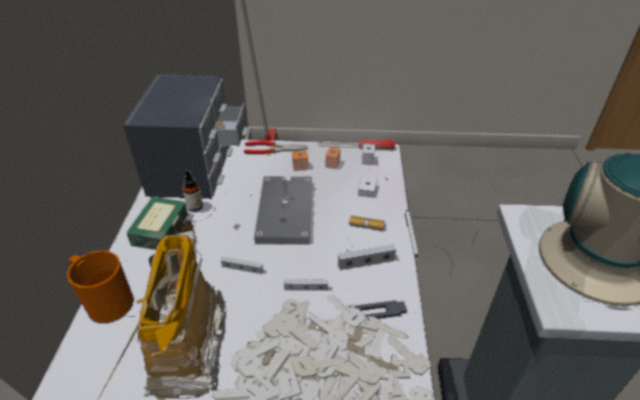

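```bash
python3 - <<'E'
import cv2
a=cv2.imread("pics/top0.png");b=cv2.imread("pics/side0.png")
c=cv2.convertScaleAbs(cv2.resize(a[110:300,205:465],None,fx=3,fy=3,interpolation=cv2.INTER_CUBIC),alpha=1.4)
cv2.imwrite("pics/top0c.png",c)
c=cv2.convertScaleAbs(cv2.resize(b[130:330,205:425],None,fx=3,fy=3,interpolation=cv2.INTER_CUBIC),alpha=1.2)
cv2.imwrite("pics/side0c.png",c)
E
```

```text
(no output)
```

View pics/top0c.png

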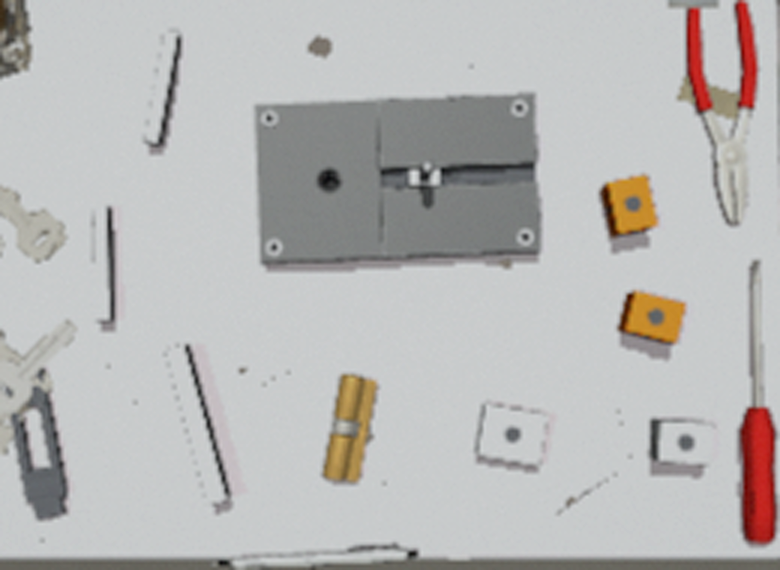

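View pics/side0c.png

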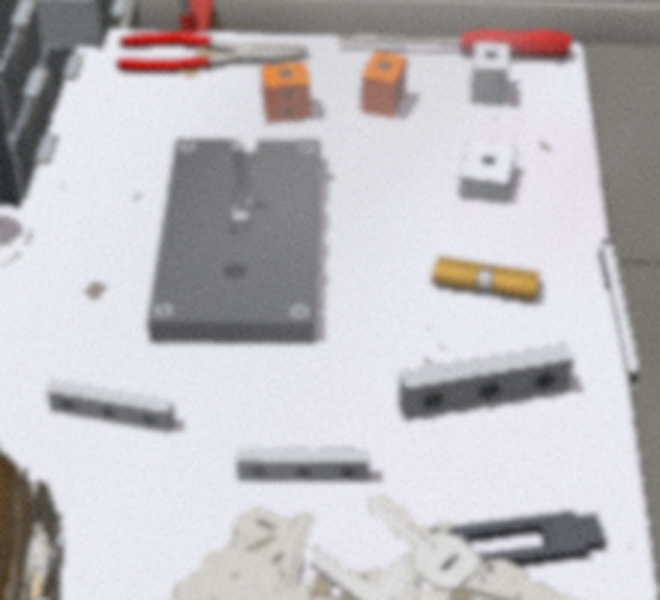

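```bash
cat > h.py <<'E'
import numpy as np, cv2
from rig import manip, eyes
from scipy.spatial.transform import Rotation as R
def cam(n):
    c=eyes.camera_info(n); q=c["orientation"]; return c,R.from_quat([q[1],q[2],q[3],q[0]])
def rays(n,px):
    c,r=cam(n); px=np.atleast_2d(px).astype(float)
    d=np.c_[(px[:,0]-c["cx"])/c["fx"],(px[:,1]-c["cy"])/c["fy"],np.ones(len(px))]
    return c["eye"],r.apply(d)
def onz(n,px,z):
    e,d=rays(n,px); return e+d*((z-e[2])/d[:,2])[:,None]
def tri(pt,ps):
    e1,d1=rays("top",pt); e2,d2=rays("side",ps); d1=d1[0];d2=d2[0]
    A=np.c_[d1,-d2]; s=np.linalg.lstsq(A,e2-e1,rcond=None)[0]
    p,q=e1+s[0]*d1,e2+s[1]*d2; return (p+q)/2,np.linalg.norm(p-q)
def proj(n,P):
    c,r=cam(n); p=r.inv().apply(np.atleast_2d(P)-c["eye"]); return np.c_[p[:,0]/p[:,2]*c["fx"]+c["cx"],p[:,1]/p[:,2]*c["fy"]+c["cy"]]
def avg(n,k=8):
    return np.mean([eyes.get_image(n)[:,:,::-1].astype(float) for _ in range(k)],0)
def crop(im,x0,y0,w,h,f,name,lo=0,hi=255):
    c=np.clip((im[y0:y0+h,x0:x0+w]-lo)/(hi-lo)*255,0,255).astype(np.uint8)
    c=cv2.resize(c,None,fx=f,fy=f,interpolation=cv2.INTER_CUBIC); cv2.imwrite("pics/"+name,c)
E
python3 - <<'E'
from h import *
t=avg("top");s=avg("side");np.save("t0.npy",t);np.save("s0.npy",s)
g=t.mean(2); print("desk lvl",np.percentile(g[110:290,100:460],[10,50,90]))
a=np.clip((t[120:280,205:305]-60)/(175-60)*255,0,255).astype(np.uint8)
b=np.clip((t[225:285,340:460]-60)/(175-60)*255,0,255).astype(np.uint8)
a=cv2.resize(a,None,fx=3.7,fy=3.7,interpolation=cv2.INTER_CUBIC);b=cv2.resize(b,None,fx=3.5,fy=3.5,interpolation=cv2.INTER_CUBIC)
o=np.zeros((600,800,3),np.uint8);o[:a.shape[0],:a.shape[1]]=a;o[:b.shape[0],375:375+b.shape[1]]=b
cv2.imwrite("pics/t1.png",o)
E
```

```text
desk lvl [ 89.125 143.625 144.75 ]
```

View pics/t1.png

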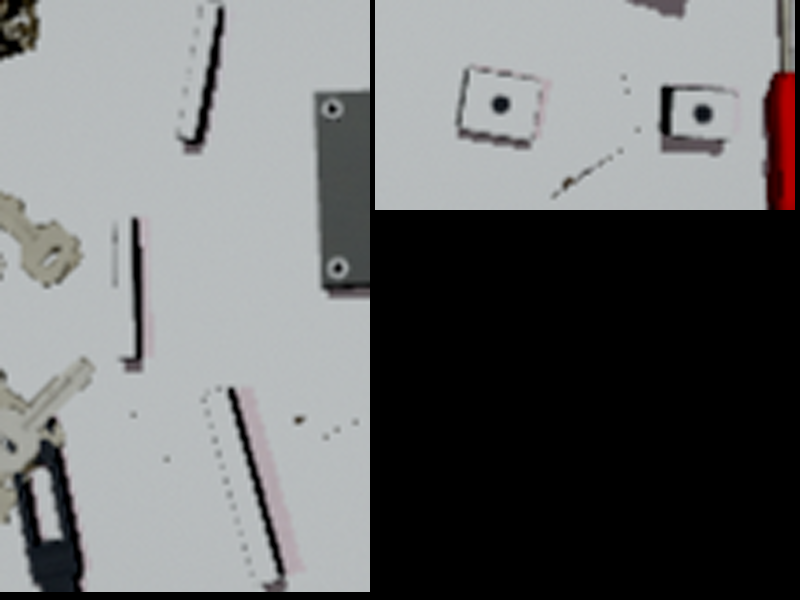

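```bash
python3 - <<'E'
from h import *
t=np.load("t0.npy");s=np.load("s0.npy")
print(t[250:260,371].mean(0),"desk",t[270,390:400].mean(0))
for r in (248,252,256,260): print(r,np.round(t[r,362:392].mean(1)).astype(int))
for r in (252,258,263): print(r,np.round(t[r,418:446].mean(1)).astype(int))
for r in (190,200,210): print(r,np.round(t[r,230:248].mean(1)).astype(int))
a=np.clip((s[210:300,210:345]-40)/(235-40)*255,0,255).astype(np.uint8)
b=np.clip((s[125:260,330:420]-40)/(235-40)*255,0,255).astype(np.uint8)
a=cv2.resize(a,None,fx=3.3,fy=3.3,interpolation=cv2.INTER_CUBIC);b=cv2.resize(b,None,fx=3.9,fy=3.9,interpolation=cv2.INTER_CUBIC)
c=np.clip((s[230:330,325:420]-40)/(235-40)*255,0,255).astype(np.uint8);c=cv2.resize(c,None,fx=3,fy=3)
o=np.zeros((600,800,3),np.uint8);o[:a.shape[0],:a.shape[1]]=a;o[:b.shape[0],448:448+b.shape[1]]=b;o[299:599,0:285]=c
cv2.imwrite("pics/s1.png",o)
E
```

```text
[145.4875 144.9375 143.    ] desk [145.025 144.55  142.725]
248 [144 145 134 102 111 145 145 145 144 144 145 145 145 145 144 145 145 145
 144 145 145 144 145 140 134 137 139 138 141 144]
252 [145 145 117 104 144 145 144 144 145 145 144 139 122 109 114 126 137 144
 144 145 144 145 145 145 131 122 138 141 145 145]
256 [144 124 110 137 144 144 145 144 144 145 144 128  91  77  79 101 129 144
 144 144 144 144 145 141 137 138 141 145 144 144]
260 [138 112 112 145 144 145 145 144 145 145 145 144 145 145 144 145 144 145
 144 144 144 144 144 134 126 138 142 144 144 145]
252 [144 145 144 118  54  48  77 122 144 144 144 144 144 144 144 144 144 144
 144 144 143 144 144 144 135 131 143 144]
258 [144 144 144 115  46  45 101 144 144 144 144 144 136 105  69  69  69  82
 119 144 144 144 144 144 143 142 143 143]
263 [144 144 144 125  86  74  98 124 122 123 126 129 134 137 136 138 144 144
 144 144 144 144 143 143 142 143 143 144]
190 [145 145 145 145 144 136 132 145 145 145 117  45  56 110 141 143 145 145]
200 [145 145 145 144 144 145 145 145 145 144 132  87  48 104 140 142 145 144]
210 [145 145 144 145 145 145 145 145 145 145 145 114  37  99 138 137 141 145]
```

View pics/s1.png

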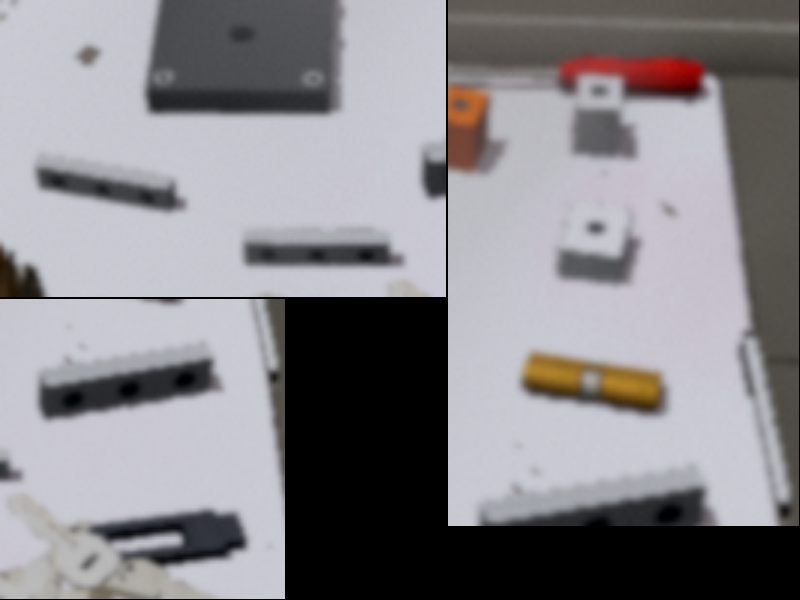

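```bash
cat > meas.py <<'E'
from h import *
F=6
def roi(im,x0,y0,x1,y1,f): # mask fn on upsampled roi -> contours in px coords, largest first
    c=cv2.resize(im[y0:y1,x0:x1],None,fx=F,fy=F,interpolation=cv2.INTER_LINEAR)
    m=f(c).astype(np.uint8); cs,_=cv2.findContours(m,cv2.RETR_LIST,cv2.CHAIN_APPROX_NONE)
    cs=sorted(cs,key=cv2.contourArea,reverse=True)
    return [((k[:,0,:]+.5)/F-.5+[x0,y0]).astype(np.float32) for k in cs]
def cen(k):
    m=cv2.moments(k.reshape(-1,1,2)); return np.array([m["m10"]/m["m00"],m["m01"]/m["m00"]])
dark=lambda th:(lambda c:c.mean(2)<th)
E
python3 - <<'E'
from meas import *
np.set_printoptions(precision=4,suppress=True)
t=np.load("t0.npy");s=np.load("s0.npy")
# plate
hs=roi(t,308,162,322,178,dark(60))[0];ht=cen(hs)
hh=cen(roi(s,277,213,292,226,dark(62))[0])
print("hole px",ht,hh,"z20",onz("top",ht,.02),"tri",tri(ht,hh))
pl=roi(t,280,130,400,210,dark(118))[0]; r=cv2.minAreaRect(pl); print("plate rect",r,onz("top",cv2.boxPoints(r),.02)[:,:2])
bright=lambda c:c.mean(2)>112
print("stud top", [ (cen(k),cv2.contourArea(k)) for k in roi(t,338,158,356,180,bright)[:4]])
print("stud side",[ (cen(k),cv2.contourArea(k)) for k in roi(s,275,190,296,208,lambda c:c.mean(2)>105)[:4]])
# screws
for b in [(288,143,302,156),(372,139,385,152),(290,185,303,199),(374,182,387,196)]:
    k=roi(t,*b,bright); print("screw",[(cen(q),cv2.contourArea(q)) for q in k[:2]])
# parallels (side face)
for nm,b in (("P1",(214,252,275,282)),("P2",(278,272,336,296))):
    k=roi(s,*b,dark(120))[0]; r=cv2.minAreaRect(k); bx=cv2.boxPoints(r)
    bx=bx[np.argsort(bx[:,1])]; top=bx[:2];bot=bx[2:]
    print(nm,r,"\n top z.02",onz("side",top[np.argsort(top[:,0])],.02)[:,:2].tolist(),"\n bot",onz("side",bot[np.argsort(bot[:,0])],0)[:,:2].tolist())
for nm,b in (("P1t",(250,116,270,164)),("P2t",(234,174,250,222))):
    k=roi(t,*b,dark(95))[0]; r=cv2.minAreaRect(k); print(nm,r,onz("top",cv2.boxPoints(r),.01)[:,:2].tolist())
# clamp
k=roi(t,205,236,235,290,dark(85))[0]; r=cv2.minAreaRect(k); print("clamp top",r,onz("top",cv2.boxPoints(r),.01)[:,:2].tolist())
# cylinder
org=lambda c:(c[:,:,2]-c[:,:,0]>35)
for n,im,b in (("top",t,(308,228,336,276)),("side",s,(340,208,395,236))):
    ks=roi(im,*b,org); a=np.concatenate([q for q in ks if len(q)>40]); r=cv2.minAreaRect(a); print("cyl",n,r,onz(n,cv2.boxPoints(r),.0085)[:,:2].tolist())
# block dots
for nm,bt,bs in (("tall",(427,250,440,266),(361,142,376,153)),("low",(368,247,384,264),(360,176,378,189))):
    a=cen(roi(t,*bt,dark(115))[0]);q=cen(roi(s,*bs,dark(150))[0]); print(nm,a,q,tri(a,q),onz("top",a,.037))
E
```

```text
Traceback (most recent call last):
IndexError: list index out of range
```

```bash
cat > m1.py <<'E'
from meas import *
np.set_printoptions(precision=4,suppress=True)
t=np.load("t0.npy");s=np.load("s0.npy")
def dk(im,b,big=False):
    g=im[b[1]:b[3],b[0]:b[2]].mean(2); th=(np.percentile(g,3)+np.median(g))/2
    return cen(roi(im,*b,dark(th))[0])
ht=dk(t,(308,162,322,178));hh=dk(s,(276,213,291,226))
print("hole px",ht,hh,"z20",onz("top",ht,.02),"tri",tri(ht,hh))
pl=roi(t,280,130,400,210,dark(118))[0]; r=cv2.minAreaRect(pl); print("plate rect",r,onz("top",cv2.boxPoints(r),.02)[:,:2].tolist())
def br(im,b): 
    g=im[b[1]:b[3],b[0]:b[2]].mean(2); th=(np.percentile(g,98)+np.median(g))/2
    return [(cen(q),cv2.contourArea(q)) for q in roi(im,*b,lambda c:c.mean(2)>th)[:2] if cv2.contourArea(q)>0]
print("stud",br(t,(338,158,356,180)),br(s,(275,190,296,208)))
for b in [(288,143,302,156),(372,139,385,152),(290,185,303,199),(374,182,387,196)]: print("screw",br(t,b))
for nm,b in (("P1",(214,252,275,282)),("P2",(278,272,336,296))):
    k=roi(s,*b,dark(120))[0]; r=cv2.minAreaRect(k); bx=cv2.boxPoints(r)
    bx=bx[np.argsort(bx[:,1])]; top=bx[:2];bot=bx[2:]
    print(nm,r,"\n top z.02",onz("side",top[np.argsort(top[:,0])],.02)[:,:2].tolist(),"\n bot",onz("side",bot[np.argsort(bot[:,0])],0)[:,:2].tolist())
for nm,b in (("P1t",(250,116,270,164)),("P2t",(234,174,250,222))):
    k=roi(t,*b,dark(95))[0]; r=cv2.minAreaRect(k); print(nm,r,onz("top",cv2.boxPoints(r),.01)[:,:2].tolist())
k=roi(t,205,236,235,290,dark(85))[0]; r=cv2.minAreaRect(k); print("clamp top",r,onz("top",cv2.boxPoints(r),.01)[:,:2].tolist())
org=lambda c:(c[:,:,2]-c[:,:,0]>35)
for n,im,b in (("top",t,(308,228,336,276)),("side",s,(340,208,395,236))):
    ks=roi(im,*b,org); a=np.concatenate([q for q in ks if len(q)>40]); r=cv2.minAreaRect(a); print("cyl",n,r,onz(n,cv2.boxPoints(r),.0085)[:,:2].tolist())
for nm,bt,bs in (("tall",(427,250,440,266),(361,142,376,153)),("low",(368,247,384,264),(360,176,378,189))):
    a=dk(t,bt);q=dk(s,bs); print(nm,a,q,tri(a,q),onz("top",a,.037))
E
python3 m1.py
```

```text
hole px [314.1599 169.6071] [282.787  219.9149] z20 [[ 0.612  -0.0624  0.02  ]] tri (array([ 0.6121, -0.0624,  0.0197]), np.float64(0.00024492229408629905))
plate rect ((337.55487060546875, 171.15997314453125), (58.329166412353516, 94.33646392822266), 88.0174789428711) [[0.6666308954994296, -0.010615900057270311], [0.6730138180336968, -0.20758819433467712], [0.5510779192429605, -0.21072317834876303], [0.5446180979804616, -0.01520471914571106]]
stud [(array([342.6584, 168.6495]), 9.847225612960756), (array([349.7052, 168.8609]), 9.152770572109148)] [(array([284.4545, 201.112 ]), 17.33334732009098)]
screw [(array([291.5105, 146.5245]), 42.63872951944359), (array([292.0833, 149.    ]), 0.2222306993789971)]
screw [(array([379.5507, 141.6676]), 38.65270190755837), (array([376.  , 146.75]), 0.083343505859375)]
screw [(array([290.3576, 191.8859]), 21.041584014892578), (array([295.9513, 191.9803]), 17.98610644857399)]
screw [(array([385.6251, 189.0323]), 21.194359673419967), (array([380.0294, 188.6353]), 8.20834477758035)]
P1 ((242.4251708984375, 266.9809265136719), (42.796417236328125, 6.19
[... 1503 characters left out ...]
341749988, -0.07142511244652137], [0.47329321514158046, -0.09593021133878564], [0.4019273061612877, -0.08253719758055875]]
cyl side ((366.5103454589844, 221.85011291503906), (35.455562591552734, 9.02054500579834), 9.389139175415039) [[0.47791777690053017, -0.0705318696462508], [0.47485186885308067, -0.09786025734147663], [0.402257151748742, -0.08374336840454566], [0.40673936663153837, -0.05705408806921908]]
tall [433.2255 257.0863] [367.7574 143.6973] (array([ 0.4332, -0.301 ,  0.0514]), np.float64(0.0016159202295792016)) [[ 0.4316 -0.3039  0.037 ]]
low [375.4605 254.4096] [367.4483 182.9531] (array([ 0.4362, -0.1884,  0.0226]), np.float64(0.00028867792464226037)) [[ 0.4371 -0.1871  0.037 ]]
```

```bash
cat > m2.py <<'E'
from meas import *
np.set_printoptions(precision=4,suppress=True)
t=np.load("t0.npy");s=np.load("s0.npy")
def strip(n,im,b,bg,axis):  # darkness-weighted centroid per row/col -> world pts at z=.01
    w=np.clip(bg-im[b[1]:b[3],b[0]:b[2]].mean(2)-25,0,None); yy,xx=np.mgrid[b[1]:b[3],b[0]:b[2]]
    ws=w.sum(1-axis) if axis==0 else w.sum(0)
    if axis==0: ok=ws>.5*np.median(ws[ws>0]); u=(w*xx).sum(1)[ok]/ws[ok]; v=np.arange(b[1],b[3])[ok]
    else: ok=ws>.5*np.median(ws[ws>0]); u=np.arange(b[0],b[2])[ok]; v=(w*yy).sum(0)[ok]/ws[ok]
    P=onz(n,np.c_[u,v],.01)[:,:2]; P=P[np.argsort(P[:,0])]; q=P[3:-3]
    a,c=np.polyfit(q[:,0],q[:,1],1); e=P[[0,-1],0]; m=e.mean()
    print(n,"angle",np.degrees(np.arctan(a)),"centre",m,a*m+c,"len",(e[1]-e[0])/np.cos(np.arctan(a)))
strip("top",t,(250,118,268,158),144,0); strip("side",s,(216,252,264,280),190,1)
strip("top",t,(238,176,245,217),144,0); strip("side",s,(280,280,330,293),190,1)
def dk(im,b):
    g=im[b[1]:b[3],b[0]:b[2]].mean(2); th=(g.min()+np.median(g))/2
    return cen(roi(im,*b,dark(th))[0])
a=dk(t,(427,250,440,266));q=dk(s,(364,144,374,153));print("tall",a,q,tri(a,q))
# tall: left edge in top (dark +y face)
k=roi(t,415,245,432,270,dark(95))[0]; r=cv2.minAreaRect(k); print(r,onz("top",cv2.boxPoints(r),.02)[:,:2].tolist())
g=t.mean(2)
for rr in range(246,268,2): print(rr,g[rr,417:448].astype(int))
g=s.mean(2)
for rr in range(140,168,3): print(rr,g[rr,355:382].astype(int))
# clamp
for z,n,im,b in ((.01,"top",t,(205,236,235,290)),(.01,"side",s,(350,290,412,325))):
    k=roi(im,*b,dark(85))[0]; print(n,cv2.contourArea(k)); A=cv2.approxPolyDP(k.reshape(-1,1,2),1.0,True)[:,0]; print(np.c_[A,onz(n,A,z)[:,:2]])
E
python3 m2.py
```

```text
top angle -9.324824928018996 centre 0.6762845859310999 0.04912071597797829 len 0.07339635905339774
side angle -10.110914776385476 centre 0.6771489946624349 0.059104386099381415 len 0.07879042103420968
top angle 2.437369660908903 centre 0.5536522028919426 0.08980326017802956 len 0.07570208697493684
side angle 2.640977854534409 centre 0.5538152455930817 0.09980820641461721 len 0.07567780883039553
tall [433.2245 257.0819] [368.3003 147.7694] (array([ 0.4317, -0.3037,  0.0379]), np.float64(7.152005133233467e-05))
((422.619873046875, 256.5040283203125), (3.8098981380462646, 14.521747589111328), 6.340184688568115) [[0.4175068890238007, -0.279811256508231], [0.44702536246385216, -0.28349505620615134], [0.4461564076131742, -0.2912673829799618], [0.4166427294776846, -0.2875701961939982]]
246 [144 144 144 144 144 144 144 144 144 144 144 144 143 144 144 144 144 143
 143 144 144 143 143 143 143 144 143 143 144 144 143]
248 [144 144 144 144 144 140 138 144 143 143 143 143 143 143 142 143 143 143
 143 143 144 144 144 144 143 143 144 144 144 144 143]
250 [144 144 144 144 118  60  50  59  86 105 107
[... 2680 characters left out ...]
7    0.158 ]
 [213.9167 276.25     0.3908   0.1462]
 [218.5833 282.25     0.3784   0.1363]
 [226.4167 280.0833   0.3829   0.1201]
 [226.75   272.25     0.399    0.1196]
 [220.25   240.5833   0.4646   0.1339]]
side 346.2083638529293
[[405.4167 311.0833   0.3798   0.1441]
 [401.75   303.5833   0.3848   0.1286]
 [394.0833 301.9167   0.3979   0.1257]
 [358.5833 306.9167   0.46     0.1395]
 [361.0833 309.4167   0.4557   0.1445]
 [381.0833 306.75     0.4211   0.1371]
 [385.4167 307.4167   0.4137   0.1382]
 [386.5833 309.0833   0.4119   0.1416]
 [385.4167 312.9167   0.4143   0.1496]
 [374.25   314.9167   0.4336   0.1547]
 [378.0833 317.75     0.4273   0.1602]
 [398.4167 315.0833   0.3925   0.153 ]]
```

```bash
cat > m3.py <<'E'
from meas import *
np.set_printoptions(precision=4,suppress=True)
t=np.load("t0.npy");s=np.load("s0.npy")
g=t.mean(2); W=[]
for c in [(294.3,149.3),(378,145.7),(296.3,192.3),(380,189)]:
    x,y=np.round(c).astype(int); w=np.clip(g[y-4:y+5,x-4:x+5]-np.median(g[y-4:y+5,x-4:x+5])-8,0,None); yy,xx=np.mgrid[y-4:y+5,x-4:x+5]
    p=[(w*xx).sum()/w.sum(),(w*yy).sum()/w.sum()]; W.append(onz("top",p,.02)[0,:2]); print(p,W[-1])
W=np.array(W)
d=(W[1]-W[0]+W[3]-W[2]); print("x dir",np.degrees(np.arctan2(d[1],d[0])),"y dir",np.degrees(np.arctan2(*(W[0]-W[2]+W[1]-W[3])[::-1])),"mid",W.mean(0))
e=(W.mean(0)-[.612,-.0624]); u=d/np.linalg.norm(d); print("centre in plate frame",e@u,e@[-u[1],u[0]])
for z,n,im,b,th in ((.01,"top",t,(205,236,235,290),98),(.01,"side",s,(350,290,412,325),120)):
    k=roi(im,*b,dark(th))[0]; A=cv2.approxPolyDP(k.reshape(-1,1,2),.8,True)[:,0]; print(n);print(np.c_[A,onz(n,A,z)[:,:2]])
P=np.array([.612,-.0624]);v=np.array([-u[1],u[0]])
for x,z in((66,.078),(66,.02)):
    for n in("top","side"): print("stud proj",n,x,z,proj(n,np.r_[P+u*x/1000,z]))
o=np.zeros((600,800,3),np.uint8)
for im,x0,y0,px in((t,200,232,0),(s,348,280,400)):
    c=np.clip((im[y0:y0+60,x0:x0+66]-20)*1.3,0,255).astype(np.uint8); c=cv2.resize(c,None,fx=6,fy=6,interpolation=cv2.INTER_CUBIC); o[:c.shape[0],px:px+c.shape[1]]=c
c=np.clip((t[135:170,320:390]-20)*1.6,0,255).astype(np.uint8);c=cv2.resize(t[155:185,335:385].astype(np.uint8),None,fx=7,fy=7); o[370:370+c.shape[0],:c.shape[1]]=c
c=cv2.resize(s[185:215,265:305].astype(np.uint8),None,fx=7,fy=7); o[370:370+c.shape[0],400:400+c.shape[1]]=c
cv2.imwrite("pics/c1.png",o)
E
python3 m3.py
```

```text
[np.float64(294.22868386532576), np.float64(148.91560996939222)] [ 0.6555 -0.0207]
[np.float64(377.7230926779313), np.float64(145.6068612391193)] [ 0.662  -0.1951]
[np.float64(295.8965955515207), np.float64(191.93617793917386)] [ 0.5654 -0.0244]
[np.float64(379.76373251450013), np.float64(188.59160696008186)] [ 0.5721 -0.1986]
x dir -87.83168804376733 y dir 2.3012308829143695 mid [ 0.6138 -0.1097]
centre in plate frame 0.047337445492156606 -3.781614854270806e-05
top
[[215.9167 238.4167   0.4691   0.143 ]
 [214.0833 243.0833   0.4594   0.1467]
 [208.25   248.0833   0.4491   0.1588]
 [212.75   273.9167   0.3956   0.1487]
 [218.0833 282.75     0.3774   0.1373]
 [226.75   280.0833   0.3829   0.1194]
 [226.0833 276.75     0.3898   0.1209]
 [227.0833 272.25     0.399    0.1189]
 [220.9167 240.0833   0.4657   0.1325]]
side
[[406.25   311.25     0.3784   0.1444]
 [402.75   301.9167   0.3828   0.1249]
 [397.75   301.9167   0.3915   0.1254]
 [394.75   300.5833   0.3965   0.1228]
 [361.5833 304.5833   0.4547   0.1343]
 [354.9167 306.5833   0.4663   0.1391]
 [360.9167 310.4167   0.4561   0.1466]
 [377.75   307.75     0.4269   0.1395]
 [384.5833 307.9167   0.4152   0.1393]
 [385.5833 310.75     0.4138   0.1451]
 [384.0833 312.0833   0.4165   0.148 ]
 [365.4167 314.9167   0.4486   0.1555]
 [366.0833 316.5833   0.4475   0.1588]
 [372.5833 315.9167   0.4365   0.1569]
 [377.9167 318.5833   0.4277   0.1619]
 [399.4167 315.5833   0.3909   0.1539]]
stud proj top 66 0.078 [[346.8069 164.9   ]]
stud proj side 66 0.078 [[283.7155 177.5216]]
stud proj top 66 0.02 [[345.8393 168.3305]]
stud proj side 66 0.02 [[284.939 198.761]]
```

View pics/c1.png

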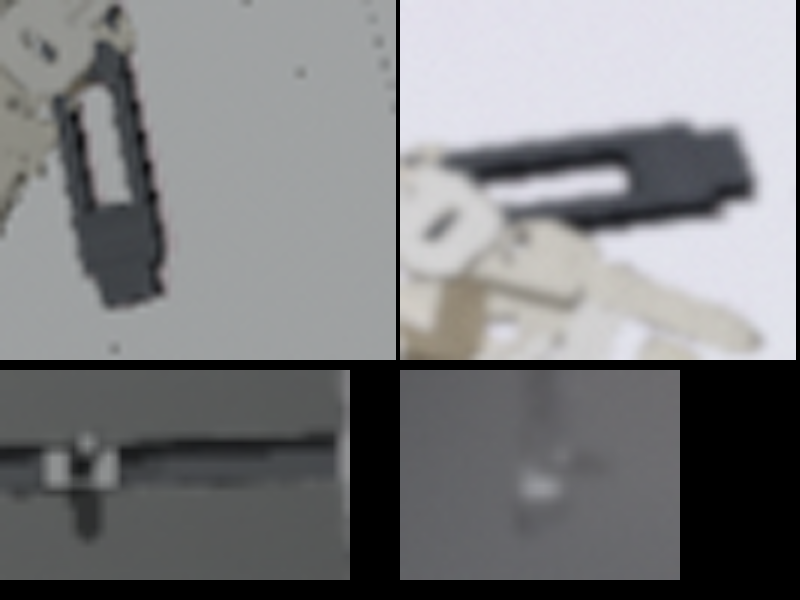

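```bash
cat > plan.py <<'E'
import sys
from h import *
def pose():
    s=manip.get_state(); q=s["ee_rot"]; r=R.from_quat([q[1],q[2],q[3],q[0]]).as_matrix()
    return s["position"],np.degrees(np.arctan2(r[1,0],r[0,0])),s
U=np.array([.0393,-.9992]);V=np.array([.9992,.0393]);H=np.array([.612,-.0624])
def pl(x,y): return H+U*x/1000+V*y/1000
def plan(wps,start=None):
    """each wp: x,y,z,phi,n calls ; prints per call the shift in tool axes (mm) and az"""
    p,f,s=pose(); print("now",np.round(p,4),round(f%360,2),"t",round(s["clock"],2),"w",round(s["width"],4),"F",np.round(s["contact_force"],1),"g",round(s["gripper_force"],1))
    p=np.array(p)
    for x,y,z,ph,n in wps:
        df=(ph-f+180)%360-180; P0,f0=p.copy(),f
        for i in range(n):
            T=P0+(np.array([x,y,z])-P0)*(i+1)/n; F_=f0+df*(i+1)/n
            a=np.radians(f); d=T-p; dx=d[0]*np.cos(a)+d[1]*np.sin(a); dy=d[0]*np.sin(a)-d[1]*np.cos(a)
            print("  call: %.4f %.4f %.4f 0 0 %.1f"%(dx,dy,-d[2],-(F_-f))); p,f=T,F_
E
python3 - <<'E'
from plan import *
x,y=.5537,.0948
plan([(x,y,.10,182.5,3),(x,y,.004,182.5,1),(x,y,.11,182.5,1),(*pl(-22,0),.11,182.2,1),(*pl(-22,0),.0245,182.2,1)])
E
```

```text
now [0.2052 0.5372 0.2314] 159.1 t 0.9 w 0.0854 F [ 0.5  0.5 -1. ] g 0.0
  call: -0.1611 -0.0963 0.0438 0 0 -7.8
  call: -0.1466 -0.1173 0.0438 0 0 -7.8
  call: -0.1293 -0.1361 0.0438 0 0 -7.8
  call: -0.0000 0.0000 0.0960 0 0 -0.0
  call: -0.0000 0.0000 -0.1060 0 0 -0.0
  call: -0.0515 -0.1376 -0.0000 0 0 0.3
  call: -0.0000 0.0000 0.0855 0 0 -0.0
```

Request:
{"method": "servo_tool", "body": {
  "series": "-0.161 -0.096 0.043 0 0 -7.8 0.5; -0.161 -0.096 0.043 0 0 -7.8 0.5; -0.161 -0.096 0.043 0 0 -7.8 0.5; -0.161 -0.096 0.043 0 0 -7.8 0.5; -0.161 -0.096 0.043 0 0 -7.8 0.5",
  "squeeze": 60
}}

```text
clock: 1.4
position: [0.3232, 0.3859, 0.1871]
ee_rot: [-0.0, 0.117, 0.993, -0.002]
contact_force: [0.0, 1.0, -0.0]
width: 0.0427
gripper_force: 0.0
```

Request:
{"method": "servo_tool", "body": {
  "series": "-0.147 -0.117 0.043 0 0 -7.8 0.6; -0.147 -0.117 0.043 0 0 -7.8 0.6; -0.147 -0.117 0.043 0 0 -7.8 0.6; -0.147 -0.117 0.043 0 0 -7.8 0.6; -0.147 -0.117 0.043 0 0 -7.8 0.6"
}}

```text
clock: 1.9
position: [0.4407, 0.2397, 0.1444]
ee_rot: [0.0, 0.049, 0.999, -0.001]
contact_force: [0.6, 0.9, 0.1]
width: 0.0345
gripper_force: 0.0
```

Request:
{"method": "servo_tool", "body": {
  "series": "-0.129 -0.136 0.043 0 0 -7.8 0.6; -0.129 -0.136 0.043 0 0 -7.8 0.6; -0.129 -0.136 0.043 0 0 -7.8 0.6; -0.129 -0.136 0.043 0 0 -7.8 0.6; -0.129 -0.136 0.043 0 0 -7.8 0.6"
}}

```text
clock: 2.4
position: [0.5573, 0.0929, 0.1014]
ee_rot: [0.001, -0.02, 1.0, -0.001]
contact_force: [-0.3, 1.0, -0.2]
width: 0.034
gripper_force: 0.0
```

```bash
python3 - <<'E'
from plan import *
x,y=.5537,.0948
plan([(x,y,.004,182.5,1)])
for z in (.02,): print(proj("top",[[x,y,.02]]))
E
```

```text
now [0.5573 0.0929 0.1014] 182.28 t 2.4 w 0.034 F [-0.3  1.  -0.2] g 0.0
  call: 0.0035 0.0020 0.0974 0 0 -0.2
[[238.52222278 197.65791244]]
```

Request:
{"method": "servo_tool", "body": {
  "series": "0.0035 0.002 0.03 0 0 -0.2 0.6; 0.0035 0.002 0.06 0 0 -0.2 0.6; 0.0035 0.002 0.085 0 0 -0.2 0.6; 0.0035 0.002 0.09 0 0 -0.2 0.6; 0.0035 0.002 0.097 0 0 -0.2 0.6"
}}

```text
clock: 2.9
position: [0.5505, 0.0987, 0.0056]
ee_rot: [0.0, -0.024, 1.0, 0.0]
contact_force: [0.5, -0.5, 0.8]
width: 0.0343
gripper_force: 0.0
```

Request:
{"method": "servo_tool", "body": {
  "series": "0 0 0 0 0 0 0.6; 0 0 0 0 0 0 1; 0 0 0 0 0 0 1; 0 0 0 0 0 0 1; 0 0 0 0 0 0 1"
}}

```text
clock: 3.4
position: [0.5513, 0.0975, 0.0067]
ee_rot: [0.001, -0.023, 1.0, 0.0]
contact_force: [-0.7, 1.0, 6.4]
width: 0.0079
gripper_force: 61.9
```

Request:
{"method": "servo_tool", "body": {
  "series": "0 0 0 0 0 0 1; 0 0 0 0 0 0 1; 0 0 -0.005 0 0 0 1; 0 0 -0.02 0 0 0 1; 0 0 -0.035 0 0 0 1"
}}

```text
clock: 3.9
position: [0.5496, 0.0972, 0.0404]
ee_rot: [-0.001, -0.023, 1.0, -0.0]
contact_force: [-0.5, -0.8, -0.9]
width: 0.0083
gripper_force: 61.0
```

Request:
{"method": "servo_tool", "body": {
  "series": "0 0 -0.03 0 0 0 1; 0 0 -0.06 0 0 0 1; 0 0 -0.07 0 0 0 1; 0 0 -0.07 0 0 0 1; 0 0 -0.07 0 0 0 1"
}}

```text
clock: 4.4
position: [0.5493, 0.0972, 0.1093]
ee_rot: [-0.001, -0.023, 1.0, -0.0]
contact_force: [-0.7, 0.0, -0.6]
width: 0.0079
gripper_force: 61.0
```

```bash
python3 - <<'E'
from plan import *
t=avg("top",3);s=avg("side",3)
plan([(*pl(-22,0),.11,182.2,1),(*pl(-22,0),.0245,182.2,1)])
o=np.zeros((600,800,3),np.uint8)
for im,x0,y0,px in((t,180,130,0),(s,220,200,400)):
    c=cv2.resize(np.clip(im[y0:y0+120,x0:x0+80+20]*1.3,0,255).astype(np.uint8),None,fx=4,fy=4); o[:c.shape[0],px:px+c.shape[1]]=c
cv2.imwrite("pics/g1.png",o)
E
```

```text
now [0.5497 0.0973 0.1092] 182.7 t 4.7 w 0.0083 F [-0.4  0.2 -1.1] g 61.0
  call: -0.0549 -0.1404 -0.0008 0 0 0.5
  call: -0.0000 0.0000 0.0855 0 0 -0.0
```

View pics/g1.png

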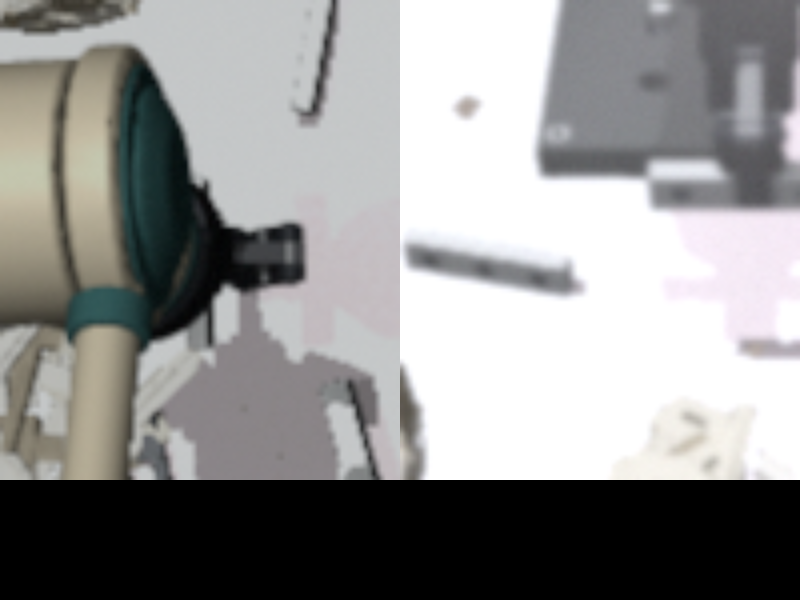

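```bash
python3 - <<'E'
from plan import *
s=avg("side",4);np.save("s1.npy",s)
g=s.mean(2)
for r in (238,242,245,248,251): print(r,g[r,276:334].astype(int))
def ony(px,y):
    e,d=rays("side",px); return e+d*((y-e[1])/d[:,1])[:,None]
for u in (282.5,325): print(onz("side",[u,247],.1125),ony([u,247],.102))
E
```

```text
238 [ 79  79  78  78  78  84  88  89  92  91  91  91  92  90  92  92  93  93
  91  91  90  90  82  74  70  69  69  69  70  71  69  72  71  70  69  68
  67  68  80 108 148 174 182 184 183 183 185 182 186 184 185 185 185 183
 184 187 187 187]
242 [ 77  75  75  78  97 135 164 178 179 178 178 179 178 178 178 179 178 178
 177 176 174 170 160 141 113  94  83  77  72  70  70  69  69  68  68  69
  72  78  85  97 110 114 114 117 119 118 117 116 114 115 115 116 121 143
 174 196 204 207]
245 [190 188 187 186 180 158 130 112 109 107 109 104 104 105 104 106 107 108
 110 109 108 107 109 107 104 101  94  86  74  71  67  68  68  67  69  73
  83  93  96 100  99  99 100 100  98  96  96  94  96  95  96  96 106 134
 173 199 208 210]
248 [208 207 207 206 198 174 137 109 100  99  96  88  80  77  78  84  91  96
  98  99  99 100 100  99 101  96  92  85  76  70  67  68  69  67  66  70
  80  86  91  95  97  96  92  84  76  70  69  75  83  89  94  93 104 133
 172 200 208 209]
251 [208 209 209 208 203 186 160 139 131 130 131 127 124 122 121 121 123 122
 123 123 122 122 121 122 121 120 118 116 112 109 111 109 108 107 108 108
 111 113 117 118 119 120 120 118 117 115 115 117 118 120 124 125 135 159
 184 203 209 210]
[[0.59125151 0.10120214 0.1125    ]] [[0.59112773 0.102      0.11334436]]
[[0.52078611 0.09764032 0.1125    ]] [[0.52067175 0.102      0.11708393]]
```

```bash
python3 - <<'E'
from plan import *
plan([(*pl(-22,-3.5),.06,182.2,1)])
E
```

```text
now [0.5502 0.0973 0.11  ] 182.7 t 4.9 w 0.0084 F [-0.8  0.2 -0.8] g 61.0
  call: -0.0509 -0.1404 0.0500 0 0 0.5
```

Request:
{"method": "servo_tool", "body": {
  "series": "-0.014 -0.04 0 0 0 0 1; -0.028 -0.08 0 0 0 0 1; -0.042 -0.115 0 0 0 0.5 1; -0.049 -0.135 0.02 0 0 0.5 1; -0.051 -0.14 0.04 0 0 0.5 1"
}}

```text
clock: 5.4
position: [0.61, -0.0432, 0.0705]
ee_rot: [0.002, -0.018, 1.0, -0.001]
contact_force: [0.2, -0.3, -1.5]
width: 0.008
gripper_force: 60.9
```

Request:
{"method": "servo_tool", "body": {
  "series": "0 0 0.01 0 0 0 1; 0 0 0.01 0 0 0 1; 0 0 0.01 0 0 0 1; 0 0 0.01 0 0 0 1; 0 0 0.01 0 0 0 1"
}}

```text
clock: 5.9
position: [0.6084, -0.0396, 0.0614]
ee_rot: [0.001, -0.02, 1.0, -0.0]
contact_force: [-0.4, -1.5, -1.0]
width: 0.008
gripper_force: 61.0
```

```bash
python3 - <<'E'
from plan import *
plan([(*pl(-22,-3.5),.0275,182.2,1)])
E
```

```text
now [ 0.6084 -0.0396  0.0614] 182.25 t 5.9 w 0.008 F [-0.4 -1.5 -1. ] g 61.0
  call: 0.0008 -0.0009 0.0339 0 0 0.1
```

Request:
{"method": "servo_tool", "body": {
  "series": "0.001 -0.001 0.012 0 0 0 1; 0.001 -0.001 0.024 0 0 0 1; 0.001 -0.001 0.032 0 0 0 1; 0.001 -0.001 0.034 0 0 0 1; 0.001 -0.001 0.034 0 0 0 1"
}}

```text
clock: 6.4
position: [0.6058, -0.0409, 0.0267]
ee_rot: [-0.001, -0.019, 1.0, 0.0]
contact_force: [-3.4, 1.2, 7.9]
width: 0.0083
gripper_force: 62.1
```

Request:
{"method": "servo_tool", "body": {
  "series": "0 0 0 0 0 0 1; 0 0 0.0005 0 0 0 1; 0 0 0.001 0 0 0 1; 0 0 0.001 0 0 0 1; 0 0 0.001 0 0 0 1"
}}

```text
clock: 6.9
position: [0.6058, -0.0409, 0.0267]
ee_rot: [-0.001, -0.019, 1.0, 0.0]
contact_force: [-5.1, 0.7, 13.3]
width: 0.0079
gripper_force: 63.0
```

Request:
{"method": "servo_tool", "body": {
  "series": "0 0 -0.003 0 0 0 1; -0.0015 0 -0.003 0 0 0 1; -0.0015 0 -0.003 0 0 0 1; -0.0015 0 -0.001 0 0 0 1; -0.0015 0 -0.001 0 0 0 1"
}}

```text
clock: 7.4
position: [0.6085, -0.0411, 0.0267]
ee_rot: [0.0, -0.019, 1.0, 0.0]
contact_force: [-2.1, -0.4, 4.6]
width: 0.0081
gripper_force: 61.7
```

Request:
{"method": "servo_tool", "body": {
  "series": "0 0 0 0 0 0 0.85; 0 0 0 0 0 0 0.7; 0 0 0 0 0 0 0.65; 0 0 0 0 0 0 0.65; 0 0 0 0 0 0 0.65"
}}

```text
clock: 7.9
position: [0.6083, -0.0411, 0.0261]
ee_rot: [-0.0, -0.019, 1.0, 0.0]
contact_force: [-0.6, -0.2, -0.1]
width: 0.0298
gripper_force: 0.0
```

Request:
{"method": "servo_tool", "body": {
  "series": "0 0 -0.02 0 0 0 0.65; 0 0 -0.05 0 0 0 0.65; 0 0 -0.09 0 0 0 0.65; 0 0 -0.09 0 0 0 0.65; 0 0 -0.09 0 0 0 0.65"
}}

```text
clock: 8.4
position: [0.6089, -0.0412, 0.1173]
ee_rot: [0.001, -0.019, 1.0, -0.0]
contact_force: [0.0, 1.1, -0.1]
width: 0.0298
gripper_force: 0.0
```

```bash
python3 - <<'E'
from plan import *
x,y=.6767,.0541; 
plan([(x,y,.115,170.2,1),(x,y,.07,170.2,1)])
E
```

```text
now [ 0.6089 -0.0412  0.1173] 182.2 t 8.4 w 0.0298 F [ 0.   1.1 -0.1] g 0.0
  call: -0.0714 0.0926 0.0023 0 0 12.0
  call: -0.0000 -0.0000 0.0450 0 0 -0.0
```

Request:
{"method": "servo_tool", "body": {
  "series": "-0.03 0.04 0 0 0 5 0.6; -0.055 0.075 0 0 0 10 0.6; -0.0715 0.0925 0.002 0 0 12 0.6; -0.0715 0.0925 0.03 0 0 12 0.6; -0.0715 0.0925 0.05 0 0 12 0.6"
}}

```text
clock: 8.9
position: [0.6751, 0.0552, 0.0631]
ee_rot: [-0.002, 0.085, 0.996, -0.0]
contact_force: [0.1, -0.0, -0.8]
width: 0.034
gripper_force: 0.0
```

Request:
{"method": "servo_tool", "body": {
  "series": "0 0 0 0 0 0 0.6; 0 0 0 0 0 0 0.6; 0 0 0 0 0 0 0.6; 0 0 0 0 0 0 0.6; 0 0 0 0 0 0 0.6"
}}

```text
clock: 9.4
position: [0.6768, 0.0539, 0.0675]
ee_rot: [0.001, 0.086, 0.996, 0.0]
contact_force: [0.2, -0.5, 0.4]
width: 0.0343
gripper_force: 0.0
```

```bash
python3 - <<'E'
from plan import *
x,y=.6767,.0541; 
plan([(x,y,.0065,170.2,1)])
E
```

```text
now [0.6768 0.0539 0.0675] 170.18 t 9.4 w 0.0343 F [ 0.2 -0.5  0.4] g 0.0
  call: 0.0002 0.0002 0.0610 0 0 -0.0
```

Request:
{"method": "servo_tool", "body": {
  "series": "0 0 0.025 0 0 0 0.6; 0 0 0.045 0 0 0 0.6; 0 0 0.058 0 0 0 0.6; 0 0 0.061 0 0 0 0.6; 0 0 0.061 0 0 0 0.7"
}}

```text
clock: 9.9
position: [0.6763, 0.054, 0.0053]
ee_rot: [-0.0, 0.085, 0.996, 0.0]
contact_force: [0.4, -0.5, -0.3]
width: 0.0253
gripper_force: 0.0
```

Request:
{"method": "servo_tool", "body": {
  "series": "0 0 0 0 0 0 0.8; 0 0 0 0 0 0 1; 0 0 0 0 0 0 1; 0 0 0 0 0 0 1; 0 0 0 0 0 0 1"
}}

```text
clock: 10.4
position: [0.6773, 0.0541, 0.0067]
ee_rot: [0.001, 0.085, 0.996, 0.0]
contact_force: [-0.4, 0.4, 5.9]
width: 0.0083
gripper_force: 61.7
```

Request:
{"method": "servo_tool", "body": {
  "series": "0 0 -0.015 0 0 0 1; 0 0 -0.04 0 0 0 1; 0 0 -0.07 0 0 0 1; 0 0 -0.1 0 0 0 1; 0 0 -0.1 0 0 0 1"
}}

```text
clock: 10.9
position: [0.6794, 0.054, 0.1108]
ee_rot: [0.005, 0.085, 0.996, 0.0]
contact_force: [1.1, 0.1, -0.2]
width: 0.0083
gripper_force: 60.9
```

Request:
{"method": "servo_tool", "body": {
  "series": "0 0 0 0 0 0 1; 0 0 0 0 0 0 1; 0 0 0 0 0 0 1; 0 0 0 0 0 0 1; 0 0 0 0 0 0 1"
}}

```text
clock: 11.4
position: [0.6758, 0.0541, 0.1043]
ee_rot: [-0.001, 0.085, 0.996, -0.0]
contact_force: [0.5, -0.0, -0.7]
width: 0.0085
gripper_force: 60.9
```

```bash
python3 - <<'E'
from plan import *
plan([(*pl(22,0),.1,182.2,1)]); s=avg("side",3); g=s.mean(2)
P,f,_=pose(); a=np.radians(f-180); d=np.array([np.cos(a),np.sin(a),0]); n=np.array([-np.sin(a),np.cos(a),0])
c=P+[0,0,.004]+n*.005
e=proj("side",[c-d*.04,c+d*.04]); print(e)
for r in (-2,0,2):
    row=int(round(e[1,1]))+r; print(row,int(e[1,0])-8,g[row,int(e[1,0])-8:int(e[1,0])+9].astype(int))
    row=int(round(e[0,1]))+r; print(row,int(e[0,0])-8,g[row,int(e[0,0])-8:int(e[0,0])+9].astype(int))
E
```

```text
now [0.6758 0.0541 0.1043] 170.2 t 11.4 w 0.0085 F [ 0.5 -0.  -0.7] g 60.9
  call: 0.0385 -0.1471 0.0043 0 0 -12.0
[[257.97139493 232.50799253]
 [214.36198541 225.43251708]]
223 206 [209 211 211 210 211 211 206 192 159 122 107 110 115 118 119 117 120]
231 249 [ 71  66  69  76  83  92  92  90  87  83  90 102 105 101  96  95  96]
225 206 [212 211 211 212 210 210 209 199 174 132 102  90  89  81  74  73  80]
233 249 [ 91  84  83  85  88  89  92  91  92  87  97 115 122 111  96  95  98]
227 206 [211 211 211 209 210 209 209 204 184 147 110  92  86  77  64  56  58]
235 249 [155 148 143 135 123 104  93  90  88  91  96 101  99  94  93  96 100]
```

Request:
{"method": "servo_tool", "body": {
  "series": "0.01 -0.035 0 0 0 -3 1; 0.02 -0.075 0 0 0 -6 1; 0.03 -0.115 0.004 0 0 -9 1; 0.0365 -0.14 0.025 0 0 -12 1; 0.0385 -0.147 0.045 0 0 -12 1"
}}

```text
clock: 12.05
position: [0.6125, -0.0872, 0.0606]
ee_rot: [0.001, -0.018, 1.0, -0.001]
contact_force: [0.1, 0.4, -1.2]
width: 0.0081
gripper_force: 60.9
```

Request:
{"method": "servo_tool", "body": {
  "series": "0 0 0 0 0 0 1; 0 0 0 0 0 0 1; 0 0 0 0 0 0 1; 0 0 0 0 0 0 1; 0 0 0 0 0 0 1"
}}

```text
clock: 12.55
position: [0.6141, -0.0837, 0.0612]
ee_rot: [0.001, -0.02, 1.0, -0.0]
contact_force: [0.3, 0.1, -0.6]
width: 0.0079
gripper_force: 60.9
```

```bash
python3 - <<'E'
from plan import *
plan([(*pl(22,0),.0275,182.2,1)])
E
```

```text
now [ 0.6141 -0.0837  0.0612] 182.26 t 12.55 w 0.0079 F [ 0.3  0.1 -0.6] g 60.9
  call: 0.0013 -0.0007 0.0337 0 0 0.1
```

Request:
{"method": "servo_tool", "body": {
  "series": "0.0005 -0.001 0.012 0 0 0 1; 0.0005 -0.001 0.022 0 0 0 1; 0.0005 -0.001 0.028 0 0 0 1; 0.0005 -0.001 0.031 0 0 0 1; 0.0005 -0.001 0.031 0 0 0 1"
}}

```text
clock: 13.05
position: [0.6123, -0.0852, 0.0283]
ee_rot: [-0.001, -0.019, 1.0, 0.0]
contact_force: [0.8, 0.3, -0.9]
width: 0.0083
gripper_force: 60.9
```

Request:
{"method": "servo_tool", "body": {
  "series": "0 0 0 0 0 0 1; 0 0 0.001 0 0 0 1; 0 0 0.0025 0 0 0 1; 0 0 0.0025 0 0 0 1; 0 0 0.0025 0 0 0 1"
}}

```text
clock: 13.55
position: [0.6128, -0.0852, 0.0269]
ee_rot: [0.0, -0.019, 1.0, 0.0]
contact_force: [0.1, 0.2, -0.8]
width: 0.0086
gripper_force: 60.9
```

Request:
{"method": "servo_tool", "body": {
  "series": "0 0 0 0 0 0 0.85; 0 0 0 0 0 0 0.7; 0 0 0 0 0 0 0.65; 0 0 0 0 0 0 0.65; 0 0 0 0 0 0 0.65"
}}

```text
clock: 14.05
position: [0.6128, -0.0789, 0.0267]
ee_rot: [0.0, -0.018, 1.0, 0.005]
contact_force: [2.5, 17.3, 0.7]
width: 0.0301
gripper_force: 7.9
```

Request:
{"method": "servo_tool", "body": {
  "series": "0 0 -0.02 0 0 0 0.65; 0 0 -0.05 0 0 0 0.65; 0 0 -0.09 0 0 0 0.65; 0 0 -0.09 0 0 0 0.65; 0 0 -0.09 0 0 0 0.65"
}}

```text
clock: 14.55
position: [0.6135, -0.0854, 0.1182]
ee_rot: [0.001, -0.019, 1.0, -0.0]
contact_force: [0.9, 0.4, -0.8]
width: 0.0297
gripper_force: 0.0
```

```bash
python3 - <<'E'
from plan import *
plan([(.4400,-.0771,.1,169.5,1)])
E
```

```text
now [ 0.6135 -0.0854  0.1182] 182.2 t 14.55 w 0.0297 F [ 0.9  0.4 -0.8] g 0.0
  call: 0.1731 0.0150 0.0182 0 0 12.7
```

Request:
{"method": "servo_tool", "body": {
  "series": "0.04 0.0035 0 0 0 3 0.6; 0.08 0.007 0 0 0 6 0.55; 0.12 0.01 0 0 0 9 0.5; 0.16 0.0135 0.01 0 0 12.5 0.5; 0.173 0.015 0.018 0 0 12.5 0.5"
}}

```text
clock: 15.05
position: [0.4329, -0.0754, 0.0968]
ee_rot: [-0.004, 0.09, 0.996, 0.001]
contact_force: [0.1, -0.4, 0.5]
width: 0.0427
gripper_force: 0.0
```

Request:
{"method": "servo_tool", "body": {
  "series": "0 0 0 0 0 0 0.5; 0 0 0 0 0 0 0.5; 0 0 0 0 0 0 0.5; 0 0 0 0 0 0 0.5; 0 0 0 0 0 0 0.5"
}}

```text
clock: 15.55
position: [0.4404, -0.0771, 0.0988]
ee_rot: [0.0, 0.09, 0.996, 0.0]
contact_force: [0.0, -0.1, -0.1]
width: 0.0429
gripper_force: 0.0
```

```bash
python3 - <<'E'
from plan import *
plan([(.4400,-.0771,.006,169.5,1)])
t=avg("top",4);s=avg("side",4);np.save("t2.npy",t);np.save("s2.npy",s)
o=np.zeros((600,800,3),np.uint8)
for im,x0,y0,px in((t,285,135,0),(s,240,165,400)):
    c=cv2.resize(np.clip(im[y0:y0+90,x0:x0+100]*1.4,0,255).astype(np.uint8),None,fx=4,fy=4,interpolation=cv2.INTER_CUBIC); o[:c.shape[0],px:px+c.shape[1]]=c
cv2.imwrite("pics/g2.png",o)
E
```

```text
now [ 0.4404 -0.0771  0.0988] 169.71 t 15.55 w 0.0429 F [ 0.  -0.1 -0.1] g 0.0
  call: 0.0004 -0.0001 0.0928 0 0 0.2
```

View pics/g2.png

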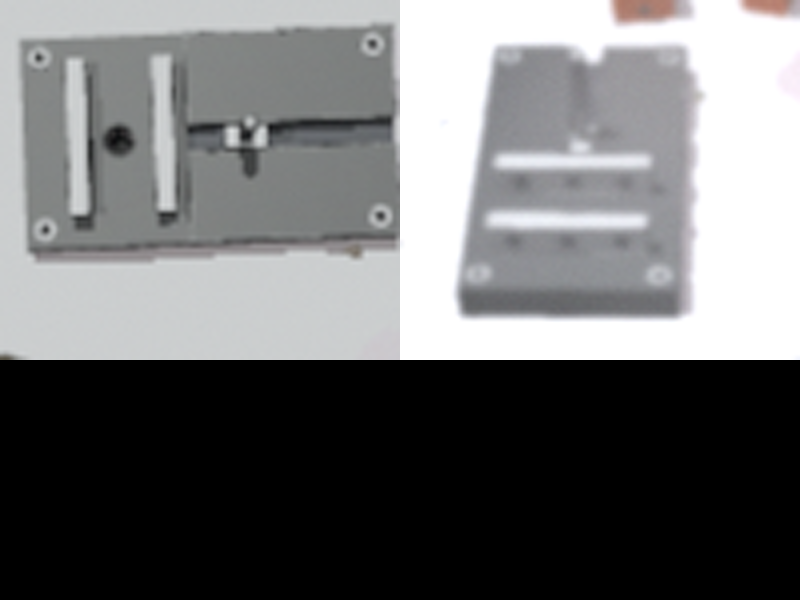

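```bash
cat > par.py <<'E'
from meas import *
from plan import pl,U,V,H
def par(t,b=((298,145,312,194),(319,145,332,192))):
    for bb in b:
        k=roi(t,*bb,lambda c:c.mean(2)>112)[0]; r=cv2.minAreaRect(k); P=onz("top",cv2.boxPoints(r),.04)[:,:2]
        c=onz("top",np.array(r[0]),.04)[0,:2]; e=(P[1]-P[0],P[2]-P[1]); L=max(e,key=np.linalg.norm); L=L*np.sign(L@V)
        print("bar plate xy mm",np.round([(c-H)@U*1e3,(c-H)@V*1e3],1),"angle to plate y",round(float(np.degrees(np.arctan2(-L@U,L@V))),2),"size",[round(float(np.linalg.norm(q))*1e3,1) for q in e])
if __name__=="__main__": par(np.load("t2.npy"))
E
python3 par.py
```

```text
bar plate xy mm [-21.2   1. ] angle to plate y -0.92 size [10.7, 80.9]
bar plate xy mm [23.5  1.1] angle to plate y -0.19 size [11.5, 80.2]
```

Request:
{"method": "servo_tool", "body": {
  "series": "0.0005 0 0.03 0 0 0 0.5; 0.0005 0 0.06 0 0 0 0.5; 0.0005 0 0.08 0 0 0 0.5; 0.0005 0 0.09 0 0 0 0.5; 0.0005 0 0.092 0 0 0 0.5"
}}

```text
clock: 16.45
position: [0.4383, -0.0766, 0.0059]
ee_rot: [-0.001, 0.09, 0.996, 0.0]
contact_force: [0.5, 0.5, -0.2]
width: 0.0429
gripper_force: 0.0
```

Request:
{"method": "servo_tool", "body": {
  "series": "0 0 0 0 0 0 0.55; 0 0 0 0 0 0 0.6; 0 0 0 0 0 0 0.65; 0 0 0 0 0 0 0.8; 0 0 0 0 0 0 0.8"
}}

```text
clock: 16.95
position: [0.4396, -0.0771, 0.008]
ee_rot: [0.001, 0.09, 0.996, -0.0]
contact_force: [-1.5, 1.0, 6.0]
width: 0.022
gripper_force: 58.5
```

Request:
{"method": "servo_tool", "body": {
  "series": "0 0 0 0 0 0 0.8; 0 0 -0.005 0 0 0 0.8; 0 0 -0.025 0 0 0 0.8; 0 0 -0.06 0 0 0 0.8; 0 0 -0.09 0 0 0 0.8"
}}

```text
clock: 17.45
position: [0.4386, -0.0767, 0.0981]
ee_rot: [-0.0, 0.09, 0.996, 0.0]
contact_force: [0.2, 0.4, -1.2]
width: 0.0219
gripper_force: 59.1
```

Request:
{"method": "servo_tool", "body": {
  "series": "0 0 -0.02 0 0 0 0.8; 0 0 -0.02 0 0 0 0.8; 0 0 -0.02 0 0 0 0.8; 0 0 -0.02 0 0 0 0.8; 0 0 -0.02 0 0 0 0.8"
}}

```text
clock: 17.95
position: [0.4378, -0.0765, 0.1154]
ee_rot: [-0.002, 0.09, 0.996, 0.0]
contact_force: [-0.4, -0.4, -1.6]
width: 0.0218
gripper_force: 59.1
```

```bash
python3 - <<'E'
from plan import *
plan([(*pl(0.5,0),.11,92.2,2)])
t=avg("top",3);s=avg("side",3);np.save("t3.npy",t);np.save("s3.npy",s)
o=np.zeros((600,800,3),np.uint8)
P=pose()[0]
for im,n,px in((t,"top",0),(s,"side",400)):
    u,v=proj(n,P)[0].astype(int);x0,y0=u-40,v-40
    c=cv2.resize(np.clip(im[y0:y0+80,x0:x0+80]*1.3,0,255).astype(np.uint8),None,fx=5,fy=5,interpolation=cv2.INTER_CUBIC); o[:c.shape[0],px:px+c.shape[1]]=c
cv2.imwrite("pics/g3.png",o)
E
```

```text
now [ 0.4378 -0.0765  0.1154] 169.7 t 17.95 w 0.0218 F [-0.4 -0.4 -1.6] g 59.1
  call: -0.0845 0.0222 0.0027 0 0 38.8
  call: -0.0520 0.0702 0.0027 0 0 38.8
```

View pics/g3.png

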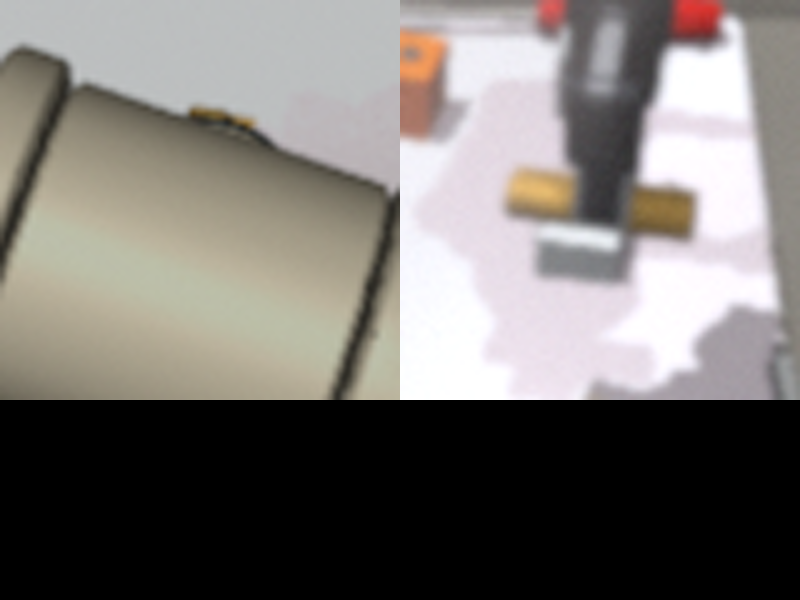

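```bash
python3 - <<'E'
from plan import *
from meas import roi
s=np.load("s3.npy");P=np.array([.4378,-.0765,.1159]);a=np.radians(169.7-180);d=np.array([np.cos(a),np.sin(a),0])
e=proj("side",[P-.0365*d,P+.0365*d]);print(e,"mid",e.mean(0))
u,v=proj("side",P)[0].astype(int)
ks=[k for k in roi(s,u-26,v-14,u+28,v+16,lambda c:(c[:,:,2]-c[:,:,0]>30)) if len(k)>40]
A=np.concatenate(ks); r=cv2.minAreaRect(A); print(r, A.min(0),A.max(0)); B=cv2.boxPoints(r); print(B, np.linalg.norm(e[1]-e[0]))
E
```

```text
[[390.54155202 184.25420163]
 [352.84025633 178.84091937]] mid [371.69090418 181.5475605 ]
((370.4116516113281, 180.61834716796875), (37.47665786743164, 8.744550704956055), 8.130096435546875) [351.91666 174.25   ] [388.91666 187.08333]
[[351.24332 182.29669]
 [352.48    173.64001]
 [389.58    178.94   ]
 [388.3433  187.59668]] 38.08794194435862
```

```bash
python3 - <<'E'
from plan import *
plan([(*pl(-2,0),.11,92.2,2)])
E
```

```text
now [ 0.4388 -0.0768  0.1164] 169.7 t 18.25 w 0.0216 F [-0.3 -0.6 -2.1] g 59.1
  call: -0.0837 0.0235 0.0032 0 0 38.7
  call: -0.0506 0.0708 0.0032 0 0 38.7
```

Request:
{"method": "servo_tool", "body": {
  "series": "-0.017 0.005 0 0 0 7.7 0.8; -0.034 0.01 0.001 0 0 15.5 0.8; -0.051 0.015 0.002 0 0 23 0.8; -0.068 0.019 0.003 0 0 31 0.8; -0.084 0.0235 0.003 0 0 38.7 0.8"
}}

```text
clock: 18.75
position: [0.5264, -0.0687, 0.1135]
ee_rot: [-0.0, 0.417, 0.909, -0.0]
contact_force: [0.5, -0.2, -2.0]
width: 0.0216
gripper_force: 59.1
```

Request:
{"method": "servo_tool", "body": {
  "series": "-0.011 0.016 0 0 0 7.7 0.8; -0.022 0.032 0.001 0 0 15.5 0.8; -0.033 0.048 0.002 0 0 23 0.8; -0.043 0.06 0.003 0 0 31 0.8; -0.0505 0.071 0.003 0 0 38.7 0.8"
}}

```text
clock: 19.25
position: [0.6133, -0.0602, 0.1102]
ee_rot: [-0.0, 0.695, 0.719, -0.0]
contact_force: [-0.6, -0.3, -1.7]
width: 0.022
gripper_force: 59.1
```

Request:
{"method": "servo_tool", "body": {
  "series": "0 0 0 0 0 0 0.8; 0 0 0 0 0 0 0.8; 0 0 0.02 0 0 0 0.8; 0 0 0.03 0 0 0 0.8; 0 0 0.03 0 0 0 0.8"
}}

```text
clock: 19.75
position: [0.6101, -0.06, 0.079]
ee_rot: [-0.002, 0.692, 0.721, -0.001]
contact_force: [-0.2, -0.3, -1.3]
width: 0.0218
gripper_force: 59.1
```

Request:
{"method": "servo_tool", "body": {
  "series": "0 0 0 0 0 0 0.8; 0 0 0 0 0 0 0.8; 0 0 0 0 0 0 0.8; 0 0 0 0 0 0 0.8; 0 0 0 0 0 0 0.8"
}}

```text
clock: 20.25
position: [0.6126, -0.0602, 0.0812]
ee_rot: [0.0, 0.693, 0.721, 0.0]
contact_force: [-0.2, 0.3, -2.0]
width: 0.022
gripper_force: 59.1
```

```bash
python3 - <<'E'
from plan import *
plan([(*pl(-2,0),.0485,92.2,1)])
E
```

```text
now [ 0.6126 -0.0602  0.0812] 92.31 t 20.25 w 0.022 F [-0.2  0.3 -2. ] g 59.1
  call: -0.0001 -0.0007 0.0327 0 0 0.1
```

Request:
{"method": "servo_tool", "body": {
  "series": "0 -0.0005 0.01 0 0 0 0.8; 0 -0.0005 0.02 0 0 0 0.8; 0 -0.0005 0.028 0 0 0 0.8; 0 -0.0005 0.03 0 0 0 0.8; 0 -0.0005 0.031 0 0 0 0.8"
}}

```text
clock: 20.75
position: [0.6116, -0.0602, 0.0489]
ee_rot: [-0.001, 0.693, 0.721, -0.0]
contact_force: [-0.0, 0.2, -0.9]
width: 0.0218
gripper_force: 59.1
```

Request:
{"method": "servo_tool", "body": {
  "series": "0 0 0 0 0 0 0.8; 0 0 0 0 0 0 0.8; 0 0 0.0005 0 0 0 0.8; 0 0 0.0015 0 0 0 0.8; 0 0 0.0015 0 0 0 0.8"
}}

```text
clock: 21.25
position: [0.6119, -0.0602, 0.0483]
ee_rot: [-0.0, 0.693, 0.721, 0.0]
contact_force: [-0.6, -0.1, -1.4]
width: 0.0218
gripper_force: 59.1
```

Request:
{"method": "servo_tool", "body": {
  "series": "0 0 0.0005 0 0 0 0.8; 0 0 0.001 0 0 0 0.8; 0 0 0.0015 0 0 0 0.8; 0 0 0.0015 0 0 0 0.8; 0 0 0.0015 0 0 0 0.8"
}}

```text
clock: 21.75
position: [0.612, -0.0603, 0.048]
ee_rot: [0.0, 0.693, 0.721, 0.0]
contact_force: [-1.7, 0.7, 6.0]
width: 0.0223
gripper_force: 60.4
```

Request:
{"method": "servo_tool", "body": {
  "series": "0 0 0 0 0 0 0.72; 0 0 0 0 0 0 0.68; 0 0 0 0 0 0 0.6; 0 0 0 0 0 0 0.55; 0 0 0 0 0 0 0.5"
}}

```text
clock: 22.25
position: [0.6119, -0.0603, 0.0465]
ee_rot: [-0.0, 0.693, 0.721, -0.0]
contact_force: [-0.1, -0.7, -0.0]
width: 0.0427
gripper_force: 0.0
```

Request:
{"method": "servo_tool", "body": {
  "series": "0 0 -0.01 0 0 0 0.5; 0 0 -0.03 0 0 0 0.5; 0 0 -0.06 0 0 0 0.5; 0 0 -0.08 0 0 0 0.5; 0 0 -0.08 0 0 0 0.5"
}}

```text
clock: 22.75
position: [0.6145, -0.0608, 0.1309]
ee_rot: [0.003, 0.693, 0.721, 0.002]
contact_force: [1.1, -0.5, 0.1]
width: 0.0423
gripper_force: 0.0
```

```bash
python3 - <<'E'
from plan import *
plan([(.4317,-.3037,.13,87,2)])
E
```

```text
now [ 0.6145 -0.0608  0.1309] 92.3 t 22.75 w 0.0423 F [ 1.1 -0.5  0.1] g 0.0
  call: -0.1177 -0.0962 0.0004 0 0 2.7
  call: -0.1220 -0.0906 0.0004 0 0 2.7
```

Request:
{"method": "servo_tool", "body": {
  "series": "-0.03 -0.024 0 0 0 0 0.4; -0.06 -0.048 0 0 0 1 0.4; -0.09 -0.072 0 0 0 2 0.4; -0.1175 -0.096 0 0 0 2.5 0.4; -0.1175 -0.096 0 0 0 2.5 0.4"
}}

```text
clock: 23.25
position: [0.5175, -0.1841, 0.1261]
ee_rot: [-0.001, 0.71, 0.704, -0.001]
contact_force: [-0.3, 0.3, 0.3]
width: 0.051
gripper_force: 0.0
```

Request:
{"method": "servo_tool", "body": {
  "series": "-0.03 -0.022 0 0 0 1 0.4; -0.06 -0.044 0 0 0 2 0.4; -0.09 -0.067 0 0 0 2.5 0.4; -0.122 -0.0905 0.01 0 0 2.5 0.4; -0.122 -0.0905 0.03 0 0 2.5 0.4"
}}

```text
clock: 23.75
position: [0.429, -0.3071, 0.0974]
ee_rot: [0.002, 0.725, 0.689, -0.001]
contact_force: [0.8, 0.4, -0.4]
width: 0.0512
gripper_force: 0.0
```

Request:
{"method": "servo_tool", "body": {
  "series": "0 0 0.02 0 0 0 0.4; 0 0 0.02 0 0 0 0.4; 0 0 0.02 0 0 0 0.4; 0 0 0.02 0 0 0 0.4; 0 0 0.02 0 0 0 0.4"
}}

```text
clock: 24.25
position: [0.4307, -0.3034, 0.0777]
ee_rot: [0.001, 0.723, 0.691, 0.0]
contact_force: [-0.4, 0.7, -1.0]
width: 0.0511
gripper_force: 0.0
```

```bash
cat > cyl.py <<'E'
from meas import *
from plan import pl,U,V,H
def cyl(t,z=.0485):
    ks=roi(t,290,150,345,185,lambda c:(c[:,:,2]-c[:,:,0]>35)); A=np.concatenate([k for k in ks if len(k)>40]); r=cv2.minAreaRect(A)
    P=onz("top",cv2.boxPoints(r),z)[:,:2]; c=P.mean(0); e=(P[1]-P[0],P[2]-P[1]); L=max(e,key=np.linalg.norm); L=L*np.sign(L@U)
    print("cyl plate xy",np.round([(c-H)@U*1e3,(c-H)@V*1e3],1),"angle",np.degrees(np.arctan2(L@V,L@U)),"size",[round(float(np.linalg.norm(q))*1e3,1) for q in e])
E
python3 - <<'E'
from plan import *
plan([(.4317,-.3037,.012,87,1)])
t=avg("top",4);s=avg("side",4);np.save("t4.npy",t);np.save("s4.npy",s)
from cyl import *; cyl(t)
from par import par; par(t)
E
```

```text
now [ 0.4307 -0.3034  0.0777] 87.34 t 24.25 w 0.0511 F [-0.4  0.7 -1. ] g 0.0
  call: -0.0003 0.0010 0.0657 0 0 0.3
cyl plate xy [-0.2 -0.8] angle 0.25959887518714464 size [72.9, 25.6]
bar plate xy mm [-20.5  27.6] angle to plate y -2.15 size [27.8, 10.6]
bar plate xy mm [23.3 27.6] angle to plate y -2.3 size [27.5, 10.9]
```

Request:
{"method": "servo_tool", "body": {
  "series": "0 0.001 0.025 0 0 0 0.4; 0 0.001 0.05 0 0 0 0.4; 0 0.001 0.062 0 0 0 0.4; 0 0.001 0.066 0 0 0 0.4; 0 0.001 0.066 0 0 0 0.4"
}}

```text
clock: 25.15
position: [0.4308, -0.3032, 0.0105]
ee_rot: [-0.0, 0.724, 0.69, 0.0]
contact_force: [-0.4, 1.0, -0.5]
width: 0.0512
gripper_force: 0.0
```

Request:
{"method": "servo_tool", "body": {
  "series": "0 0 0 0 0 0 0.5; 0 0 0 0 0 0 0.6; 0 0 0 0 0 0 0.65; 0 0 0 0 0 0 0.8; 0 0 0 0 0 0 0.8"
}}

```text
clock: 25.65
position: [0.4315, -0.3038, 0.0118]
ee_rot: [0.001, 0.724, 0.69, 0.0]
contact_force: [1.4, 0.2, 6.2]
width: 0.0271
gripper_force: 59.7
```

Request:
{"method": "servo_tool", "body": {
  "series": "0 0 0 0 0 0 0.8; 0 0 -0.005 0 0 0 0.8; 0 0 -0.025 0 0 0 0.8; 0 0 -0.06 0 0 0 0.8; 0 0 -0.09 0 0 0 0.8"
}}

```text
clock: 26.15
position: [0.4303, -0.3029, 0.1016]
ee_rot: [-0.001, 0.724, 0.69, -0.0]
contact_force: [1.0, -0.4, -1.3]
width: 0.0269
gripper_force: 59.2
```

Request:
{"method": "servo_tool", "body": {
  "series": "0 0 -0.02 0 0 0 0.8; 0 0 -0.04 0 0 0 0.8; 0 0 -0.04 0 0 0 0.8; 0 0 -0.04 0 0 0 0.8; 0 0 -0.04 0 0 0 0.8"
}}

```text
clock: 26.65
position: [0.4299, -0.3025, 0.1394]
ee_rot: [-0.001, 0.724, 0.69, -0.0]
contact_force: [0.7, -0.3, -1.3]
width: 0.0267
gripper_force: 59.2
```

```bash
python3 - <<'E'
from plan import *
plan([(*pl(112,0),.14,182.2,3)])
t=avg("top",3);s=avg("side",3);np.save("t5.npy",t);np.save("s5.npy",s)
o=np.zeros((600,800,3),np.uint8)
P=pose()[0]
for im,n,px in((t,"top",0),(s,"side",400)):
    u,v=proj(n,P)[0].astype(int);x0,y0=u-40,v-40
    c=cv2.resize(np.clip(im[y0:y0+80,x0:x0+80]*1.3,0,255).astype(np.uint8),None,fx=5,fy=5,interpolation=cv2.INTER_CUBIC); o[:c.shape[0],px:px+c.shape[1]]=c
cv2.imwrite("pics/g5.png",o)
E
```

```text
now [ 0.4299 -0.3025  0.1394] 87.3 t 26.65 w 0.0267 F [ 0.7 -0.3 -1.3] g 59.2
  call: 0.0456 0.0601 -0.0002 0 0 -31.6
  call: 0.0073 0.0751 -0.0002 0 0 -31.6
  call: -0.0331 0.0678 -0.0002 0 0 -31.6
```

View pics/g5.png

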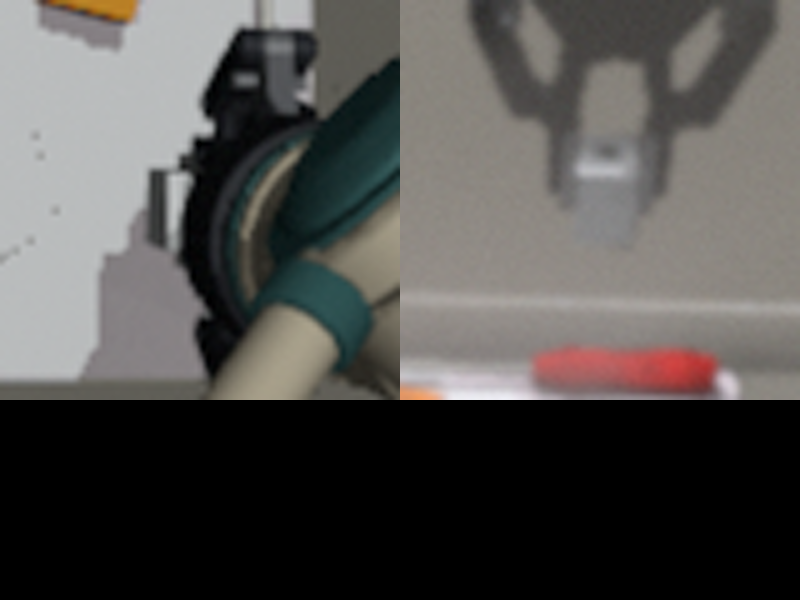

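Request:
{"method": "servo_tool", "body": {
  "series": "0 0 0.03 0 0 0 0.8; 0 0 0.065 0 0 0 0.8; 0 0 0.1 0 0 0 0.8; 0 0 0.12 0 0 0 0.8; 0 0 0.126 0 0 0 0.8"
}}

```text
clock: 27.45
position: [0.4294, -0.3019, 0.0123]
ee_rot: [-0.003, 0.724, 0.69, -0.0]
contact_force: [-0.3, 0.9, -0.3]
width: 0.027
gripper_force: 59.2
```

Request:
{"method": "servo_tool", "body": {
  "series": "0 0 0 0 0 0 0.8; 0 0 0.001 0 0 0 0.8; 0 0 0.002 0 0 0 0.8; 0 0 0.003 0 0 0 0.8; 0 0 0.003 0 0 0 0.8"
}}

```text
clock: 27.95
position: [0.4311, -0.3035, 0.0124]
ee_rot: [0.001, 0.724, 0.69, 0.0]
contact_force: [-0.2, 0.7, -1.3]
width: 0.0268
gripper_force: 59.2
```

Request:
{"method": "servo_tool", "body": {
  "series": "0 0 0 0 0 0 0.65; 0 0 0 0 0 0 0.55; 0 0 0 0 0 0 0.45; 0 0 0 0 0 0 0.4; 0 0 0 0 0 0 0.4"
}}

```text
clock: 28.45
position: [0.4309, -0.3033, 0.0118]
ee_rot: [0.0, 0.724, 0.69, 0.0]
contact_force: [-0.5, -0.2, -0.2]
width: 0.0513
gripper_force: 0.0
```

Request:
{"method": "servo_tool", "body": {
  "series": "0 0 -0.03 0 0 0 0.3; 0 0 -0.06 0 0 0 0.25; 0 0 -0.06 0 0 -7 0.25; 0 0 -0.06 0 0 -15 0.25; 0 0 -0.06 0 0 -23 0.25"
}}

```text
clock: 28.95
position: [0.4309, -0.3033, 0.0722]
ee_rot: [0.0, 0.569, 0.822, -0.0]
contact_force: [-0.1, -0.4, 0.1]
width: 0.0639
gripper_force: 0.0
```

Request:
{"method": "servo_tool", "body": {
  "series": "0 0 0 0 0 -8 0.25; 0 0 0 0 0 -16 0.25; 0 0 0 0 0 -24 0.25; 0 0 0 0 0 -32 0.25; 0 0 0 0 0 -32 0.25"
}}

```text
clock: 29.45
position: [0.4307, -0.3032, 0.0717]
ee_rot: [-0.0, 0.323, 0.946, 0.0]
contact_force: [0.5, 0.1, -1.2]
width: 0.0642
gripper_force: 0.0
```

Request:
{"method": "servo_tool", "body": {
  "series": "0 0 0 0 0 -8 0.25; 0 0 0 0 0 -16 0.25; 0 0 0 0 0 -24 0.25; 0 0 0 0 0 -32 0.25; 0 0 0 0 0 -35 0.25"
}}

```text
clock: 29.95
position: [0.4307, -0.3032, 0.0717]
ee_rot: [-0.0, 0.024, 1.0, 0.0]
contact_force: [0.1, -0.5, -0.5]
width: 0.0644
gripper_force: 0.0
```

```bash
python3 - <<'E'
from plan import *
s=avg("side",3);np.save("s6.npy",s);t=avg("top",3);np.save("t6.npy",t)
plan([(.4317,-.3037,.014,177.3,1)])
o=np.zeros((600,800,3),np.uint8)
for im,n,px in((t,"top",0),(s,"side",400)):
    u,v=proj(n,[.4317,-.3037,.03])[0].astype(int);x0,y0=u-40,v-40
    c=cv2.resize(np.clip(im[y0:y0+80,x0:x0+80]*1.3,0,255).astype(np.uint8),None,fx=5,fy=5,interpolation=cv2.INTER_CUBIC); o[:c.shape[0],px:px+c.shape[1]]=c
cv2.imwrite("pics/g6.png",o)
E
```

```text
now [ 0.4308 -0.3032  0.0718] 177.19 t 30.25 w 0.0637 F [ 0.2 -0.3 -0.6] g 0.0
  call: -0.0009 -0.0004 0.0578 0 0 -0.1
```

View pics/g6.png

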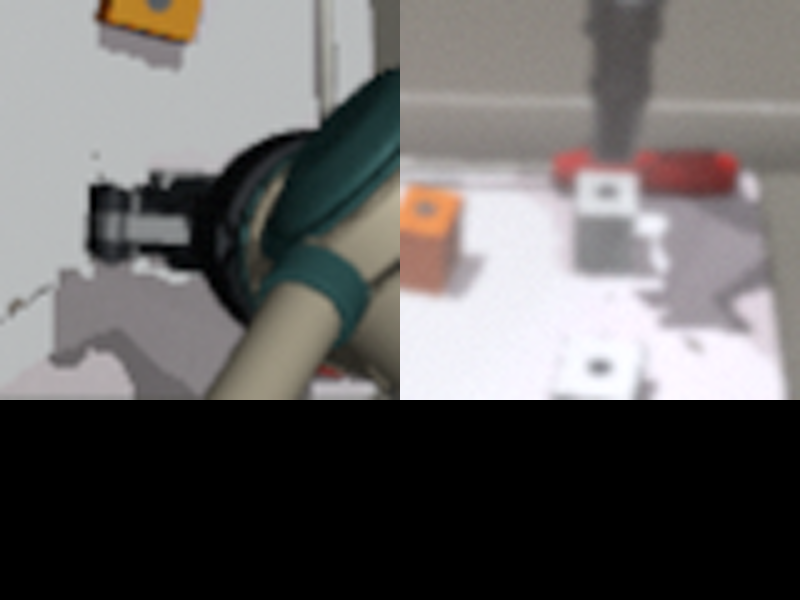

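Request:
{"method": "servo_tool", "body": {
  "series": "-0.0005 0 0 0 0 0 0.4; -0.0005 0 0.025 0 0 0 0.4; -0.0005 0 0.045 0 0 0 0.4; -0.0005 0 0.055 0 0 0 0.4; -0.0005 0 0.058 0 0 0 0.4"
}}

```text
clock: 30.75
position: [0.4307, -0.3028, 0.0127]
ee_rot: [-0.001, 0.024, 1.0, 0.001]
contact_force: [-0.2, 0.2, -0.7]
width: 0.0517
gripper_force: 0.0
```

Request:
{"method": "servo_tool", "body": {
  "series": "0 0 0 0 0 0 0.45; 0 0 0 0 0 0 0.5; 0 0 0 0 0 0 0.55; 0 0 0 0 0 0 0.7; 0 0 0 0 0 0 0.7"
}}

```text
clock: 31.25
position: [0.432, -0.3039, 0.0148]
ee_rot: [0.001, 0.024, 1.0, -0.001]
contact_force: [-0.4, 0.2, 7.0]
width: 0.0352
gripper_force: 60.6
```

Request:
{"method": "servo_tool", "body": {
  "series": "0 0 0 0 0 0 0.7; 0 0 -0.005 0 0 0 0.7; 0 0 -0.025 0 0 0 0.7; 0 0 -0.06 0 0 0 0.7; 0 0 -0.09 0 0 0 0.7"
}}

```text
clock: 31.75
position: [0.4309, -0.3029, 0.1047]
ee_rot: [-0.0, 0.024, 1.0, 0.0]
contact_force: [0.5, -0.5, -1.6]
width: 0.0347
gripper_force: 59.9
```

Request:
{"method": "servo_tool", "body": {
  "series": "0 0 -0.02 0 0 0 0.7; 0 0 -0.04 0 0 0 0.7; 0 0 -0.04 0 0 0 0.7; 0 0 -0.04 0 0 0 0.7; 0 0 -0.04 0 0 0 0.7"
}}

```text
clock: 32.25
position: [0.4304, -0.3025, 0.1424]
ee_rot: [-0.001, 0.024, 1.0, 0.001]
contact_force: [0.5, 0.3, -1.2]
width: 0.0347
gripper_force: 60.0
```

```bash
python3 - <<'E'
from plan import *
plan([(*pl(112,0),.14,92.2,3)])
E
```

```text
now [ 0.4304 -0.3025  0.1424] 177.3 t 32.25 w 0.0347 F [ 0.5  0.3 -1.2] g 60.0
  call: -0.0599 0.0456 0.0008 0 0 28.4
  call: -0.0311 0.0686 0.0008 0 0 28.4
  call: 0.0053 0.0751 0.0008 0 0 28.4
```

Request:
{"method": "servo_tool", "body": {
  "series": "-0.012 0.009 0 0 0 5.7 0.7; -0.024 0.018 0 0 0 11.4 0.7; -0.036 0.027 0 0 0 17 0.7; -0.048 0.036 0 0 0 22.7 0.7; -0.06 0.0455 0 0 0 28.4 0.7"
}}

```text
clock: 32.75
position: [0.493, -0.2598, 0.142]
ee_rot: [-0.002, 0.27, 0.963, 0.001]
contact_force: [0.6, 0.7, -1.1]
width: 0.0351
gripper_force: 60.0
```

Request:
{"method": "servo_tool", "body": {
  "series": "-0.006 0.014 0 0 0 5.7 0.7; -0.0125 0.027 0 0 0 11.4 0.7; -0.019 0.041 0 0 0 17 0.7; -0.025 0.055 0 0 0 22.7 0.7; -0.031 0.0685 0 0 0 28.4 0.7"
}}

```text
clock: 33.25
position: [0.555, -0.2172, 0.1418]
ee_rot: [-0.002, 0.498, 0.867, -0.0]
contact_force: [-0.3, -0.4, -1.4]
width: 0.0348
gripper_force: 60.0
```

Request:
{"method": "servo_tool", "body": {
  "series": "0.001 0.015 0 0 0 5.7 0.7; 0.002 0.03 0 0 0 11.4 0.7; 0.003 0.045 0 0 0 17 0.7; 0.004 0.06 0 0 0 22.7 0.7; 0.0055 0.075 0 0 0 28.4 0.7"
}}

```text
clock: 33.75
position: [0.6168, -0.1745, 0.1417]
ee_rot: [-0.002, 0.696, 0.719, -0.001]
contact_force: [-0.1, 0.6, -1.1]
width: 0.0349
gripper_force: 60.0
```

Request:
{"method": "servo_tool", "body": {
  "series": "0 0 0.02 0 0 0 0.7; 0 0 0.04 0 0 0 0.7; 0 0 0.06 0 0 0 0.7; 0 0 0.065 0 0 0 0.7; 0 0 0.065 0 0 0 0.7"
}}

```text
clock: 34.25
position: [0.6159, -0.1748, 0.0767]
ee_rot: [-0.002, 0.694, 0.72, -0.001]
contact_force: [-0.0, -0.3, -0.1]
width: 0.0349
gripper_force: 60.0
```

Request:
{"method": "servo_tool", "body": {
  "series": "0 0 0 0 0 0 0.7; 0 0 0 0 0 0 0.7; 0 0 0 0 0 0 0.7; 0 0 0 0 0 0 0.7; 0 0 0 0 0 0 0.7"
}}

```text
clock: 34.75
position: [0.6173, -0.1753, 0.0793]
ee_rot: [0.0, 0.694, 0.72, 0.0]
contact_force: [-0.1, 0.1, -1.3]
width: 0.0348
gripper_force: 60.0
```

```bash
python3 - <<'E'
from plan import *
plan([(*pl(112,0),.0355,92.2,1)])
E
```

```text
now [ 0.6173 -0.1753  0.0793] 92.1 t 34.75 w 0.0348 F [-0.1  0.1 -1.3] g 60.0
  call: 0.0010 -0.0009 0.0438 0 0 -0.1
```

Request:
{"method": "servo_tool", "body": {
  "series": "0.001 -0.001 0.015 0 0 0 0.7; 0.001 -0.001 0.03 0 0 0 0.7; 0.001 -0.001 0.038 0 0 0 0.7; 0.001 -0.001 0.042 0 0 0 0.7; 0.001 -0.001 0.0425 0 0 0 0.7"
}}

```text
clock: 35.25
position: [0.616, -0.1743, 0.036]
ee_rot: [-0.0, 0.694, 0.72, -0.0]
contact_force: [0.6, -0.5, -0.7]
width: 0.0349
gripper_force: 60.0
```

Request:
{"method": "servo_tool", "body": {
  "series": "0 0 0 0 0 0 0.7; 0 0 0 0 0 0 0.7; 0 0 0.001 0 0 0 0.7; 0 0 0.002 0 0 0 0.7; 0 0 0.002 0 0 0 0.7"
}}

```text
clock: 35.75
position: [0.6164, -0.1744, 0.0349]
ee_rot: [0.0, 0.694, 0.72, 0.0]
contact_force: [-0.6, -0.2, 2.4]
width: 0.0349
gripper_force: 60.2
```

Request:
{"method": "servo_tool", "body": {
  "series": "0 0 0 0 0 0 0.6; 0 0 0 0 0 0 0.55; 0 0 0 0 0 0 0.5; 0 0 0 0 0 0 0.45; 0 0 0 0 0 0 0.45"
}}

```text
clock: 36.25
position: [0.616, -0.1742, 0.0341]
ee_rot: [-0.0, 0.694, 0.72, 0.0]
contact_force: [-0.8, -0.5, -0.5]
width: 0.047
gripper_force: 0.0
```

Request:
{"method": "servo_tool", "body": {
  "series": "0 0 -0.01 0 0 0 0.45; 0 0 -0.04 0 0 0 0.45; 0 0 -0.08 0 0 0 0.45; 0 0 -0.11 0 0 0 0.45; 0 0 -0.11 0 0 0 0.45"
}}

```text
clock: 36.75
position: [0.6194, -0.1755, 0.1505]
ee_rot: [0.005, 0.694, 0.72, 0.002]
contact_force: [-0.1, -0.5, 0.2]
width: 0.0471
gripper_force: 0.0
```

Request:
{"method": "servo_tool", "body": {
  "series": "0 0 0 0 0 0 0.45; 0 0 0 0 0 0 0.45; 0 0 0 0 0 0 0.45; 0 0 0 0 0 0 0.45; 0 0 0 0 0 0 0.45"
}}

```text
clock: 37.25
position: [0.6158, -0.1741, 0.1434]
ee_rot: [-0.001, 0.694, 0.72, -0.0]
contact_force: [-0.4, 0.2, 0.5]
width: 0.0471
gripper_force: 0.0
```

```bash
python3 - <<'E'
from plan import *
plan([(.4097,.1372,.12,191.2,3)])
E
```

```text
now [ 0.6158 -0.1741  0.1434] 92.09 t 37.25 w 0.0471 F [-0.4  0.2  0.5] g 0.0
  call: 0.1062 -0.0648 0.0078 0 0 -33.0
  call: 0.1244 0.0035 0.0078 0 0 -33.0
  call: 0.1024 0.0708 0.0078 0 0 -33.0
```

Request:
{"method": "servo_tool", "body": {
  "series": "0.025 -0.015 0 0 0 -7 0.5; 0.05 -0.03 0 0 0 -14 0.5; 0.075 -0.045 0 0 0 -21 0.53; 0.1 -0.06 0.005 0 0 -28 0.53; 0.106 -0.065 0.008 0 0 -33 0.53"
}}

```text
clock: 37.75
position: [0.5448, -0.0681, 0.1358]
ee_rot: [-0.002, 0.458, 0.889, 0.0]
contact_force: [-0.5, -0.1, -0.7]
width: 0.0405
gripper_force: 0.0
```

Request:
{"method": "servo_tool", "body": {
  "series": "0.028 0 0 0 0 -7 0.53; 0.056 0 0 0 0 -14 0.53; 0.085 0 0 0 0 -21 0.53; 0.113 0.0035 0.005 0 0 -28 0.53; 0.1245 0.0035 0.008 0 0 -33 0.53"
}}

```text
clock: 38.25
position: [0.4766, 0.035, 0.1279]
ee_rot: [-0.001, 0.187, 0.982, 0.0]
contact_force: [-0.4, -0.6, 0.2]
width: 0.0402
gripper_force: 0.0
```

Request:
{"method": "servo_tool", "body": {
  "series": "0.025 0.017 0 0 0 -7 0.53; 0.05 0.035 0 0 0 -14 0.53; 0.075 0.052 0 0 0 -21 0.53; 0.097 0.067 0.005 0 0 -28 0.53; 0.1025 0.071 0.008 0 0 -33 0.53"
}}

```text
clock: 38.75
position: [0.4076, 0.1389, 0.1199]
ee_rot: [-0.001, -0.1, 0.995, 0.0]
contact_force: [-0.4, -0.1, 0.3]
width: 0.0402
gripper_force: 0.0
```

Request:
{"method": "servo_tool", "body": {
  "series": "0 0 0.02 0 0 0 0.53; 0 0 0.04 0 0 0 0.53; 0 0 0.06 0 0 0 0.53; 0 0 0.06 0 0 0 0.53; 0 0 0.06 0 0 0 0.53"
}}

```text
clock: 39.25
position: [0.4099, 0.1373, 0.0603]
ee_rot: [-0.0, -0.097, 0.995, 0.0]
contact_force: [0.2, 0.2, 0.3]
width: 0.0402
gripper_force: 0.0
```

Request:
{"method": "servo_tool", "body": {
  "series": "0 0 0 0 0 0 0.53; 0 0 0 0 0 0 0.53; 0 0 0 0 0 0 0.53; 0 0 0 0 0 0 0.53; 0 0 0 0 0 0 0.53"
}}

```text
clock: 39.75
position: [0.4101, 0.1373, 0.0606]
ee_rot: [0.0, -0.097, 0.995, 0.0]
contact_force: [0.2, 0.3, -0.1]
width: 0.0402
gripper_force: 0.0
```

```bash
python3 - <<'E'
from plan import *
plan([(.4097,.1372,.003,191.2,1)])
t=avg("top",4);np.save("t7.npy",t);s=avg("side",4);np.save("s7.npy",s)
from cyl import *; cyl(t)
a=cen(roi(t,380-15,152,386,176,dark(100))[0]) if 0 else None
g=t.mean(2)
k=roi(t,352,145,392,185,lambda c:c.mean(2)>112); print([(cv2.contourArea(q),onz("top",cen(q),.057)[0]) for q in k[:2]])
r=cv2.minAreaRect(k[0]);P=onz("top",cv2.boxPoints(r),.057)[:,:2];c=P.mean(0);print("block plate",[(c-H)@U*1e3,(c-H)@V*1e3],[np.linalg.norm(P[1]-P[0]),np.linalg.norm(P[2]-P[1])],r)
E
```

```text
now [0.4101 0.1373 0.0606] 191.1 t 39.75 w 0.0402 F [ 0.2  0.3 -0.1] g 0.0
  call: 0.0004 -0.0000 0.0576 0 0 -0.1
cyl plate xy [-0.2 -0.8] angle 0.23962160240902877 size [72.9, 25.6]
[(311.48585722153075, array([ 0.61948029, -0.21079103,  0.057     ])), (229.40284177963622, array([ 0.61612572, -0.17443923,  0.057     ]))]
block plate [np.float64(147.5306019822203), np.float64(0.03338047506664006)] [np.float64(0.017774654854141092), np.float64(0.08049773216793096)] ((387.0, 164.49998474121094), (39.833335876464844, 8.833311080932617), 90.0)
```

Request:
{"method": "servo_tool", "body": {
  "series": "0.0005 0 0.02 0 0 0 0.53; 0.0005 0 0.04 0 0 0 0.53; 0.0005 0 0.05 0 0 0 0.53; 0.0005 0 0.056 0 0 0 0.53; 0.0005 0 0.057 0 0 0 0.53",
  "squeeze": 80
}}

```text
clock: 40.65
position: [0.4092, 0.1372, 0.0029]
ee_rot: [-0.0, -0.097, 0.995, 0.0]
contact_force: [0.8, -0.0, 0.3]
width: 0.0401
gripper_force: 0.0
```

Request:
{"method": "servo_tool", "body": {
  "series": "0 0 0 0 0 0 0.55; 0 0 0 0 0 0 0.6; 0 0 0 0 0 0 0.65; 0 0 0 0 0 0 0.8; 0 0 0 0 0 0 0.8"
}}

```text
clock: 41.15
position: [0.41, 0.1374, 0.0043]
ee_rot: [0.001, -0.097, 0.995, 0.0]
contact_force: [-1.2, 0.0, 8.2]
width: 0.0249
gripper_force: 78.2
```

Request:
{"method": "servo_tool", "body": {
  "series": "0 0 0 0 0 0 0.8; 0 0 -0.003 0 0 0 0.8; 0 0 -0.008 0 0 0 0.8; 0 0 -0.015 0 0 0 0.8; 0 0 -0.025 0 0 0 0.8"
}}

```text
clock: 41.65
position: [0.409, 0.1371, 0.0287]
ee_rot: [-0.0, -0.097, 0.995, -0.0]
contact_force: [-0.6, 0.7, -1.5]
width: 0.0248
gripper_force: 78.7
```

Request:
{"method": "servo_tool", "body": {
  "series": "0 0 -0.015 0 0 0 0.8; 0 0 -0.035 0 0 0 0.8; 0 0 -0.06 0 0 0 0.8; 0 0 -0.085 0 0 0 0.8; 0 0 -0.1 0 0 0 0.8"
}}

```text
clock: 42.15
position: [0.4102, 0.1373, 0.1308]
ee_rot: [0.002, -0.097, 0.995, 0.0]
contact_force: [0.5, 0.1, -0.9]
width: 0.0249
gripper_force: 78.8
```

Request:
{"method": "servo_tool", "body": {
  "series": "0 0 0 0 0 0 0.8; 0 0 0 0 0 0 0.8; 0 0 0 0 0 0 0.8; 0 0 0 0 0 0 0.8; 0 0 0 0 0 0 0.8"
}}

```text
clock: 42.65
position: [0.4089, 0.1371, 0.1275]
ee_rot: [-0.001, -0.097, 0.995, -0.0]
contact_force: [-0.2, -0.1, -0.7]
width: 0.025
gripper_force: 78.8
```

```bash
python3 - <<'E'
from plan import *
t=avg("top",4);s=avg("side",4);np.save("t8.npy",t);np.save("s8.npy",s)
plan([(*pl(50,0),.14,90.2+2,3)])
P=pose()[0];o=np.zeros((600,800,3),np.uint8)
for im,n,px in((t,"top",0),(s,"side",400)):
    u,v=proj(n,P)[0].astype(int);x0,y0=u-50,v-50; print(n,x0,y0)
    c=cv2.resize(np.clip(im[y0:y0+100,x0:x0+100]*1.3,0,255).astype(np.uint8),None,fx=4,fy=4,interpolation=cv2.INTER_CUBIC); o[:c.shape[0],px:px+c.shape[1]]=c
cv2.imwrite("pics/g8.png",o)
E
```

```text
now [0.4095 0.1372 0.1283] 191.1 t 43.05 w 0.0251 F [-0.3  0.4 -1.6] g 78.8
  call: -0.0509 -0.0948 -0.0039 0 0 33.0
  call: -0.0943 -0.0518 -0.0039 0 0 33.0
  call: -0.1073 0.0078 -0.0039 0 0 33.0
top 154 222
side 345 210
```

View pics/g8.png

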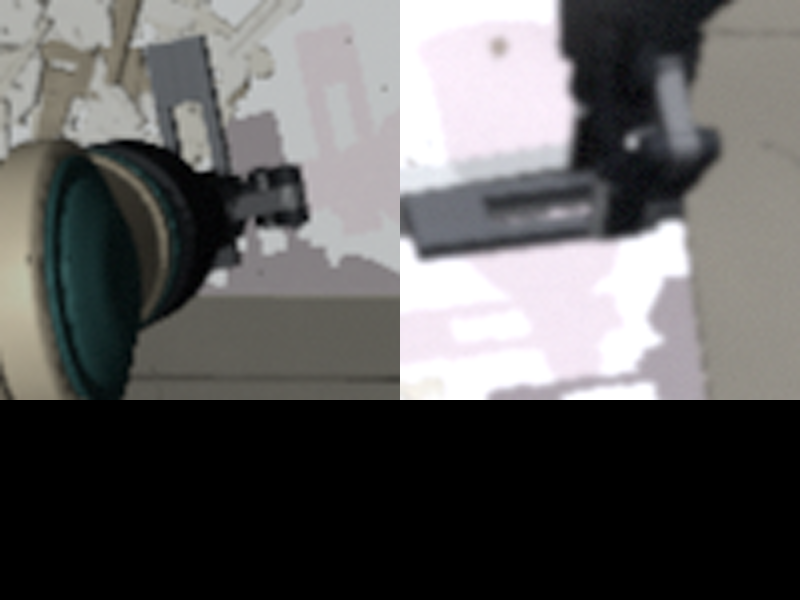

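```bash
python3 - <<'E'
from plan import *
from meas import roi
np.set_printoptions(precision=2,suppress=True)
P=np.array([.4092,.1372,.1278]);a=np.radians(11.1);d=np.array([np.cos(a),np.sin(a),0]);n=np.array([-d[1],d[0],0])
for z in(.124,.134):
  for nm,k in(("tail",.078),("slot tail end",.048),("slot nose end",.004)):
    w=.014 if nm=="tail" else .007
    Q=P+d*k; Q[2]=z; C=[Q-n*w,Q+n*w]; print(z,nm,"top",proj("top",C).ravel(),"side",proj("side",C).ravel())
t=np.load("t8.npy");s=np.load("s8.npy")
k=roi(t,186,226,216,264,lambda c:(c.mean(2)<100)&(c[:,:,0]>c[:,:,2]-6))[0]; A=cv2.approxPolyDP(k.reshape(-1,1,2),.8,True)[:,0]; print(A)
k=roi(s,338,245,396,278,lambda c:c.mean(2)<115)[0]; A=cv2.approxPolyDP(k.reshape(-1,1,2),.8,True)[:,0]; print(A)
E
```

```text
0.124 tail top [204.97 229.3  190.24 232.21] side [344.6  261.53 347.99 275.1 ]
0.124 slot tail end top [204.16 245.86 196.78 247.32] side [364.18 262.79 366.13 269.52]
0.124 slot nose end top [208.38 269.2  200.98 270.66] side [391.39 259.8  393.71 266.44]
0.134 tail top [203.66 229.31 188.77 232.25] side [344.84 257.23 348.27 270.79]
0.134 slot tail end top [202.83 246.05 195.37 247.52] side [364.59 258.49 366.57 265.21]
0.134 slot nose end top [207.1  269.64 199.62 271.12] side [392.03 255.5  394.38 262.14]
[[204.58 230.42]
 [188.42 233.58]
 [194.25 257.08]
 [185.58 256.08]
 [185.58 263.42]
 [202.08 263.42]
 [199.25 260.25]
 [197.25 250.42]
 [197.58 248.25]
 [199.92 246.92]
 [203.75 248.08]
 [206.58 263.42]
 [211.92 263.42]
 [212.42 260.08]
 [210.92 254.92]
 [212.42 254.92]
 [211.75 253.08]
 [210.08 253.42]]
[[395.42 244.58]
 [387.08 244.58]
 [386.25 249.75]
 [384.42 251.58]
 [348.42 258.42]
 [338.92 259.08]
 [338.92 266.25]
 [340.92 268.58]
 [347.08 268.75]
 [350.75 274.25]
 [395.42 269.58]]
```

```bash
python3 - <<'E'
from plan import *
plan([(*pl(52,-.3),.128,92.3,3)])
E
```

```text
now [0.4095 0.1372 0.1283] 191.1 t 43.05 w 0.0251 F [-0.3  0.4 -1.6] g 78.8
  call: -0.0507 -0.0954 0.0001 0 0 32.9
  call: -0.0944 -0.0525 0.0001 0 0 32.9
  call: -0.1078 0.0072 0.0001 0 0 32.9
```

Request:
{"method": "servo_tool", "body": {
  "series": "-0.01 -0.019 0 0 0 6.6 0.8; -0.02 -0.038 0 0 0 13 0.8; -0.03 -0.057 0 0 0 19.7 0.8; -0.04 -0.076 0 0 0 26.3 0.8; -0.0505 -0.0955 0 0 0 33 0.8"
}}

```text
clock: 43.55
position: [0.4778, 0.0525, 0.1283]
ee_rot: [0.0, 0.192, 0.981, 0.0]
contact_force: [-0.8, 0.1, -1.2]
width: 0.0252
gripper_force: 78.9
```

Request:
{"method": "servo_tool", "body": {
  "series": "-0.019 -0.01 0 0 0 6.6 0.8; -0.038 -0.021 0 0 0 13 0.8; -0.057 -0.031 0 0 0 19.7 0.8; -0.076 -0.042 0 0 0 26.3 0.8; -0.0945 -0.0525 0 0 0 33 0.8"
}}

```text
clock: 44.05
position: [0.546, -0.0315, 0.1282]
ee_rot: [-0.0, 0.463, 0.886, 0.0]
contact_force: [0.7, 1.3, -1.5]
width: 0.0247
gripper_force: 78.9
```

Request:
{"method": "servo_tool", "body": {
  "series": "-0.022 0.001 0 0 0 6.6 0.8; -0.044 0.003 0 0 0 13 0.8; -0.066 0.004 0 0 0 19.7 0.8; -0.09 0.006 0 0 0 26.3 0.8; -0.108 0.007 0 0 0 33 0.8"
}}

```text
clock: 44.55
position: [0.6143, -0.1163, 0.1281]
ee_rot: [0.0, 0.696, 0.718, 0.0]
contact_force: [0.0, 0.0, -0.7]
width: 0.0252
gripper_force: 78.9
```

Request:
{"method": "servo_tool", "body": {
  "series": "0 0 0 0 0 0 0.8; 0 0 0 0 0 0 0.8; 0 0 0 0 0 0 0.8; 0 0 0 0 0 0 0.8; 0 0 0 0 0 0 0.8"
}}

```text
clock: 45.05
position: [0.6129, -0.1144, 0.1285]
ee_rot: [-0.0, 0.694, 0.72, 0.0]
contact_force: [0.1, 0.0, -0.9]
width: 0.0247
gripper_force: 78.9
```

```bash
python3 - <<'E'
from plan import *
np.set_printoptions(precision=2,suppress=True)
plan([(*pl(52,-.3),.098,92.3,1)])
t=avg("top",4);s=avg("side",4);np.save("t9.npy",t);np.save("s9.npy",s)
P,f,_=pose(); a=np.radians(f-180);d=np.array([np.cos(a),np.sin(a),0]);n=np.array([-d[1],d[0],0])
for z in(.124,.134):
  for nm,k in(("nose",-.032),("tail",.076),("slot tail end",.046)):
    w=.014 if nm=="tail" else .007
    Q=P+d*k; Q[2]=z; C=[Q-n*w,Q+n*w]; print(z,nm,"top",proj("top",C).ravel(),"side",proj("side",C).ravel())
from meas import *
u,v=proj("top",P+d*.065)[0].astype(int); print(u,v)
k=roi(t,u-14,v-16,u+22,v+16,dark(75)); 
for q in k[:2]: print(cv2.approxPolyDP(q.reshape(-1,1,2),.8,True)[:,0])
E
```

```text
now [ 0.61 -0.11  0.13] 92.17 t 45.05 w 0.0247 F [ 0.1  0.  -0.9] g 78.9
  call: -0.0000 0.0009 0.0305 0 0 -0.1
0.124 nose top [323.72 166.9  323.43 159.5 ] side [285.08 173.32 277.85 173.26]
0.124 tail top [381.37 168.39 380.7  153.58] side [291.68 141.99 278.4  141.88]
0.124 slot tail end top [365.23 165.3  364.91 157.9 ] side [287.5  150.15 280.71 150.1 ]
0.134 nose top [323.66 166.26 323.38 158.79] side [284.85 169.2  277.57 169.14]
0.134 tail top [381.92 167.76 381.24 152.8 ] side [291.52 137.99 278.15 137.89]
0.134 slot tail end top [365.61 164.64 365.28 157.16] side [287.31 146.12 280.47 146.07]
375 160
[[396.42 143.58]
 [393.92 143.58]
 [386.42 160.42]
 [376.75 157.08]
 [379.75 143.58]
 [376.92 143.58]
 [370.92 156.25]
 [360.58 153.42]
 [360.58 175.42]
 [369.25 175.42]
 [370.75 170.08]
 [373.92 168.08]
 [381.75 169.58]
 [384.42 172.08]
 [384.58 175.42]
 [387.58 175.42]
 [389.75 166.92]
 [388.58 162.92]
 [396.42 155.75]]
[[363.42 168.58]
 [367.08 169.58]
 [368.58 173.08]
 [367.92 174.08]
 [363.58 174.08]
 [362.58 170.25]]
```

Request:
{"method": "servo_tool", "body": {
  "series": "0 0.001 0.01 0 0 0 0.8; 0 0.001 0.02 0 0 0 0.8; 0 0.001 0.03 0 0 0 0.8; 0 0.001 0.037 0 0 0 0.8; 0 0.001 0.04 0 0 0 0.8"
}}

```text
clock: 45.95
position: [0.6135, -0.1149, 0.0867]
ee_rot: [-0.001, 0.694, 0.72, -0.001]
contact_force: [-0.0, -0.1, -2.1]
width: 0.0249
gripper_force: 78.9
```

Request:
{"method": "servo_tool", "body": {
  "series": "0 0 0 0 0 0 0.8; 0 0 0 0 0 0 0.8; 0 0 0 0 0 0 0.8; 0 0 0.003 0 0 0 0.8; 0 0 0.006 0 0 0 0.8"
}}

```text
clock: 46.45
position: [0.6145, -0.1151, 0.0825]
ee_rot: [0.0, 0.694, 0.72, 0.0]
contact_force: [-0.5, -0.3, -1.2]
width: 0.0245
gripper_force: 78.9
```

Request:
{"method": "servo_tool", "body": {
  "series": "0 0 0.002 0 0 0 0.8; 0 0 0.004 0 0 0 0.8; 0 0 0.006 0 0 0 0.8; 0 0 0.008 0 0 0 0.8; 0 0 0.01 0 0 0 0.8"
}}

```text
clock: 46.95
position: [0.6143, -0.1151, 0.0721]
ee_rot: [-0.0, 0.694, 0.72, 0.0]
contact_force: [0.3, -0.2, -1.4]
width: 0.0249
gripper_force: 78.9
```

Request:
{"method": "servo_tool", "body": {
  "series": "0.0005 0 0.002 0 0 0 0.8; 0.0005 0 0.004 0 0 0 0.8; 0.0005 0 0.006 0 0 0 0.8; 0.0005 0 0.008 0 0 0 0.8; 0.0005 0 0.009 0 0 0 0.8"
}}

```text
clock: 47.45
position: [0.6142, -0.1145, 0.063]
ee_rot: [-0.0, 0.694, 0.72, -0.0]
contact_force: [0.1, 0.4, -2.4]
width: 0.0246
gripper_force: 78.9
```

Request:
{"method": "servo_tool", "body": {
  "series": "0 0 0 0 0 0 0.8; 0 0 0.0005 0 0 0 0.8; 0 0 0.001 0 0 0 0.8; 0 0 0.0015 0 0 0 0.8; 0 0 0.0015 0 0 0 0.8"
}}

```text
clock: 47.95
position: [0.6143, -0.1146, 0.0618]
ee_rot: [0.0, 0.694, 0.72, 0.0]
contact_force: [0.4, -0.2, -1.2]
width: 0.025
gripper_force: 78.9
```

Request:
{"method": "servo_tool", "body": {
  "series": "0 0 0.0005 0 0 0 0.8; 0 0 0.001 0 0 0 0.8; 0 0 0.0015 0 0 0 0.8; 0 0 0.0015 0 0 0 0.8; 0 0 0.0015 0 0 0 0.8"
}}

```text
clock: 48.45
position: [0.6145, -0.1145, 0.0612]
ee_rot: [0.0, 0.694, 0.72, 0.0]
contact_force: [-1.6, 0.9, 5.5]
width: 0.0249
gripper_force: 79.7
```

Request:
{"method": "servo_tool", "body": {
  "series": "0 0 0 0 0 0 0.68; 0 0 0 0 0 0 0.64; 0 0 0 0 0 0 0.6; 0 0 0 0 0 0 0.55; 0 0 0 0 0 0 0.5"
}}

```text
clock: 48.95
position: [0.6142, -0.1146, 0.06]
ee_rot: [-0.0, 0.694, 0.72, -0.0]
contact_force: [-0.9, -0.6, -0.7]
width: 0.0427
gripper_force: 0.0
```

Request:
{"method": "servo_tool", "body": {
  "series": "0 0 0 0 0 0 0.5; 0 0 -0.01 0 0 0 0.5; 0 0 -0.03 0 0 0 0.5; 0 0 -0.06 0 0 0 0.5; 0 0 -0.09 0 0 0 0.5"
}}

```text
clock: 49.45
position: [0.6141, -0.1146, 0.1516]
ee_rot: [-0.0, 0.694, 0.72, -0.0]
contact_force: [0.1, -0.2, -0.5]
width: 0.0427
gripper_force: 0.0
```

Request:
{"method": "servo_tool", "body": {
  "series": "-0.03 -0.03 -0.02 0 0 0 0.5; -0.05 -0.07 -0.03 0 0 0 0.5; -0.07 -0.11 -0.03 0 0 0 0.5; -0.09 -0.15 -0.03 0 0 0 0.5; -0.1 -0.18 -0.03 0 0 0 0.5"
}}

```text
clock: 49.95
position: [0.436, -0.2223, 0.1813]
ee_rot: [0.001, 0.694, 0.72, -0.0]
contact_force: [0.6, -0.1, -1.2]
width: 0.0428
gripper_force: 0.0
```

Request:
{"method": "servo_tool", "body": {
  "series": "-0.02 -0.03 0 0 0 0 0.5; -0.02 -0.03 0 0 0 0 0.5; -0.02 -0.03 0 0 0 0 0.5; -0.02 -0.03 0 0 0 0 0.5; -0.02 -0.03 0 0 0 0 0.5"
}}

```text
clock: 50.45
position: [0.4097, -0.2418, 0.1804]
ee_rot: [0.0, 0.694, 0.72, 0.0]
contact_force: [0.1, 0.9, -0.2]
width: 0.0428
gripper_force: 0.0
```

```bash
python3 - <<'E'
from plan import *
t=avg("top",5);s=avg("side",5);np.save("t10.npy",t);np.save("s10.npy",s)
plan([])
o=np.zeros((400,800,3),np.uint8)
for im,x0,y0,px in((t,285,130,0),(s,240,150,400)):
    c=cv2.resize(np.clip(im[y0:y0+100,x0:x0+100]*1.4,0,255).astype(np.uint8),None,fx=4,fy=4,interpolation=cv2.INTER_CUBIC); o[:c.shape[0],px:px+c.shape[1]]=c
cv2.imwrite("pics/g10.png",o)
E
```

```text
now [ 0.4089 -0.2421  0.1802] 92.11 t 50.95 w 0.0425 F [-0.3 -0.8  0.2] g 0.0
```

View pics/g10.png

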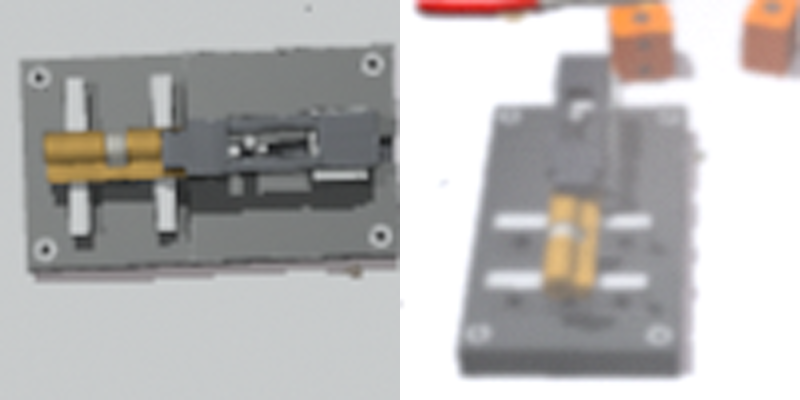

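```bash
python3 - <<'E'
from plan import *
p=np.array([[285+164/4,130+148/4],[285+382/4,130+136/4]])
for q in onz("top",p,.067)[:,:2]: print("clamp end plate xy mm",np.round([(q-H)@U*1e3,(q-H)@V*1e3],1))
print(manip.sign_off())
E
```

```text
clamp end plate xy mm [24.9 -1.2]
clamp end plate xy mm [133.5   0.3]
the job is handed in; nothing more can be done
None
```

The setup is assembled in the order asked and handed in at about 51 s: cylinder within 1 mm of centre over the hole, strap clamp over the stud with its tail on the tall block. The clamp's nose laps about 12 mm over the cylinder instead of 16 mm, because the clamp sits roughly 5 mm too far back by eye in the last picture. The parallels are at x -21 and +23.5 mm; while letting go of the second one the gripper brushed the stud with about 17 N, which moved the parallel by 1 mm at most.

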